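# Pack six turned bushes round their core in a gated round nest

### The arm

A 6-joint arm with a two-finger parallel gripper is mounted at the origin on a cart in front of the work surface, level with it; the furniture and walls round the work are solid. World frame = base frame: x ahead of the robot, y to its left, z up, the work surface at z = 0. Lengths are in m, angles in rad, forces in N, time in s.
With the tool pointing down it reaches from about 0.375 to 0.925 m from the base axis. Payload 5.7 kg.
Tool frame: the origin (TCP) lies midway between the tips of the shut fingers; the grasp point (between the pads) lies behind it (ctrl.grip_point_offset is the z of the grasp point in the tool frame, in m); z points along the fingers, y is the direction in which the jaws open and shut (so a half turn about z gives the same grasp; the last joint's range is limited). The gripper opens to 85 mm and grips with 20 to 120 N. Pads are 22 mm wide; open, the fingers measure 114 mm over their backs; the gripper's body (76 mm by 85 mm) begins 54 mm behind the grasp point. The pads swing forward as they close: fully open they stand 13 mm farther back than shut.
Start: joints at [-1.271, 0.359, 1.51, -0, 1.272, -0.115], TCP at [0.242, -0.549, 0.231] pointing down, gripper open.
Joint ranges: [-2.97, 2.97], [-1.01, 2.36], [0.21, 2.38], [-0.96, 4.11], [0.2, 2.71], [-2.98, 2.98]. Speed limits (rad/s): [2.39, 2.39, 3.14, 3.14, 3.14, 3.14].

### API

Orientations are given as a unit quaternion [x, y, z, w].
In Python, from rig import ctrl gives the robot as it stands. The module is installed in compiled form; this text tells all that it offers.
- The arm moves only by the tool drive_tool, never from a script. Its arguments are lists of equal length, an entry for each row: "offset": the shift along the world's x, y, z in cm, a list of three; "rotation": the turn, a rotation vector about the world's x, y, z in degrees, a list of three. A call has exactly 5 rows; each row shifts and turns the commanded pose from where the row before left it; what a row does not reach is not made up. A row lasts 1/8 s, in which the tool goes at most 62.5 mm and 10.7 degrees, less where a joint would pass 70% of its speed; a pose out of reach is approached as far as the arm can. A call with a gripper value outside its range is refused whole. "claw" is the opening, from 0 (shut) to 1 (fully open), set as the call begins (left out, the last holds). The fingers move at their own pace and stop on an object; "grip_force" is the grip in N (left out, the last holds). Time passes only in rows, so rows that do not move let the fingers close, or fill a call up. It gives the time, the measured TCP pose, the force and the opening at its end, in the units of the state.
- ctrl.state(): the state, without advancing time (a new reading comes with each control period).
- ctrl.read_camera(name): name is "scene" or "top"; returns the picture (420x560x3 uint8, red, green, blue); there is no depth.
- ctrl.camera_info(name): a dict with "fx", "fy", "cx", "cy" (pixels), "T" (4x4, takes a point from camera to world coordinates). Camera axes: x right, y up, looking along -z (the intrinsics and any distortion apply to the point x, -y, -z); pixel columns grow to the right and rows downward; lengths in m; the calibration is good to about 2 mm. A picture is of the moment at which its call begins. camera_info takes no time and is no camera call.
- ctrl.close_job(): hands the job in, once; it reports no verdict.
Trained networks look in the newest picture that a camera, given by its name, has taken for a name from the list of things; names that differ only in an ending like _2 or _b are one class to them, and where a whole thing is asked for, a point or a joint stands for the part that bears it (a point fixed in the world has none). Each returns a list of dicts, best first, with "confidence" (0 to 1); they miss things now and then, are a little off and sometimes report something else, mostly with a low value. They report only what shows in the picture. A call takes as long as a camera call. They do not tell look-alikes from the thing itself.
- ctrl.regions_of(camera, label): "pixels" (420x560 bool, what is visible of it) and "xy" ([column, row] in pixels, amid what is visible of it).
The state is a dict: "time_s": time; "joints": joint angles; "dq": joint speeds; "tau": joint torques, N m; "eef_pos": TCP position; "eef_rot": TCP orientation; "force": force on the tool from outside, world axes, zero at the start; "torque": the same for the moment, N m; "gripper_width": opening from 0.0 (shut) to 1.0 (fully open).
Only numpy, scipy, OpenCV 4.12 (cv2) and the standard library are available. Lean on these libraries where they do the work, as an engineer would, in place of code of your own. Each camera call takes 0.05 s, during which the arm holds its last target.

### The job

Load the round measuring nest for a one-shot inspection: set the loose grey plastic core on the nest's upright spindle, right down on the plate, and get all six steel bushes standing packed round it inside the round wall, those already there and the three waiting ones, which can be slid in through the open mouth. Then swing the gate fully shut behind them against the sprung shoe. Press the bushes gently, by feel, for they are finish-ground; topple none and leave the other measuring tools where they are.

Things in the scene. Friction and masses are not known exactly. Their poses are not given: they have to be found in the camera images.
- nest_floor (a point): Centre of the round nest, on the top of its fixed grey loading plate (5 mm above the desk). x axis: from the mouth through the centre to the back of the nest; z up. The plate runs from -177 to +63 mm in x and +-78 mm in y. Round this point stands a fixed circular wall: inner radius 45 mm, 6 mm thick, 14 mm high above the plate, open at the mouth on the -x side; its back (+x) is the sprung shoe.
- mouth (a point): Middle of the mouth, at plate level on the wall's inner circle, 45 mm from the nest's centre; same axes as the nest. The mouth is 40 mm wide. Six 30 mm bushes fit between core and wall only as a ring of one bush every 60 degrees, and then only with the sprung shoe pressed back: the last one springs out a little until the gate presses it home.
- spindle_tip (a point): Tip of the fixed upright steel spindle in the centre of the nest: 10 mm diameter, 50 mm high above the plate, the last 7 mm tapered.
- gate_pin (a point): Centre of the gate's upright push pin: 10 mm diameter, from 1 to 37 mm above the plate; this point is 20 mm above the plate. It stands at the free end of the gate, an arc of the same section as the wall (6 mm thick, 14 mm high) that fills the mouth when shut.
- gate_hinge (a point): Point on the gate's vertical hinge axis, 20 mm above the plate, at the +y side of the mouth; it does not move. The hinge barrel is 10 mm in diameter and ends 20 mm above the plate. The pin travels round it on a circle of 44 mm radius.
- shoe_face (a point): Middle of the inner face of the sprung pressure shoe, 8 mm above the plate: a 44-degree piece of the round wall at its back (+x), 14 mm high. At rest it stands 1.6 mm proud of the wall, towards the centre; it yields up to 4 mm outward against springs (4 N at first, 8 N when level with the wall, at most 14 N) and so keeps the packed ring snug.
- gate (a joint): Opening angle of the gate: 0 = shut (a stop; the gate completes the round wall), growing as the free end swings outward from the mouth (clockwise seen from above), at most 2.7 rad. It stays where it is left (stiff friction hinge, about 6 N at the pin). Pushing the gate shut also presses a slightly proud bush in.
- core_centre (a point): Centre (half-way up) of the loose grey plastic core: an upright tube of 27 mm outer diameter (bottom edge chamfered), 72 mm high, with a 12.5 mm bore right through, 0.06 kg; z along its axis. At the start it stands on the desk, to the left of the plate. On the spindle and fully down, this point is 36 mm above the plate.
- bush_1_centre (a point): Centre (half-way up) of a turned steel bush standing upright: 30 mm diameter, 38 mm high, small blind bore in the top, about 0.15 kg, ground and oiled so that it slides easily (friction about 0.25). At the start three of the six stand loosely inside the nest near its wall, and three wait on the loading plate in front of the mouth; which ones varies. On the plate this point is 19 mm above the plate.
- bush_1: The same bush as bush_1_centre; origin at the centre of its underside, z along its axis.
- bush_2_centre (a point): Centre (half-way up) of a turned steel bush standing upright: 30 mm diameter, 38 mm high, small blind bore in the top, about 0.15 kg, ground and oiled so that it slides easily (friction about 0.25). At the start three of the six stand loosely inside the nest near its wall, and three wait on the loading plate in front of the mouth; which ones varies. On the plate this point is 19 mm above the plate.
- bush_2: The same bush as bush_2_centre; origin at the centre of its underside, z along its axis.
- bush_3_centre (a point): Centre (half-way up) of a turned steel bush standing upright: 30 mm diameter, 38 mm high, small blind bore in the top, about 0.15 kg, ground and oiled so that it slides easily (friction about 0.25). At the start three of the six stand loosely inside the nest near its wall, and three wait on the loading plate in front of the mouth; which ones varies. On the plate this point is 19 mm above the plate.
- bush_3: The same bush as bush_3_centre; origin at the centre of its underside, z along its axis.
- bush_4_centre (a point): Centre (half-way up) of a turned steel bush standing upright: 30 mm diameter, 38 mm high, small blind bore in the top, about 0.15 kg, ground and oiled so that it slides easily (friction about 0.25). At the start three of the six stand loosely inside the nest near its wall, and three wait on the loading plate in front of the mouth; which ones varies. On the plate this point is 19 mm above the plate.
- bush_4: The same bush as bush_4_centre; origin at the centre of its underside, z along its axis.
- bush_5_centre (a point): Centre (half-way up) of a turned steel bush standing upright: 30 mm diameter, 38 mm high, small blind bore in the top, about 0.15 kg, ground and oiled so that it slides easily (friction about 0.25). At the start three of the six stand loosely inside the nest near its wall, and three wait on the loading plate in front of the mouth; which ones varies. On the plate this point is 19 mm above the plate.
- bush_5: The same bush as bush_5_centre; origin at the centre of its underside, z along its axis.
- bush_6_centre (a point): Centre (half-way up) of a turned steel bush standing upright: 30 mm diameter, 38 mm high, small blind bore in the top, about 0.15 kg, ground and oiled so that it slides easily (friction about 0.25). At the start three of the six stand loosely inside the nest near its wall, and three wait on the loading plate in front of the mouth; which ones varies. On the plate this point is 19 mm above the plate.
- bush_6: The same bush as bush_6_centre; origin at the centre of its underside, z along its axis.
- micrometer: Bystander: micrometer, 134 mm long, lying behind on the left; origin at the centre of its underside.
- v_block: Bystander: steel V-block, 35 x 60 x 40 mm, behind on the right; origin at the centre of its underside.
- gauge_block: Bystander: steel gauge block, 30 x 9 x 33 mm, standing behind on the right; origin at the centre of its underside.
Things that resemble listed ones, but are neither listed nor needed, are in the scene too. Leave any yellow look-alike of the bush_6 alone. What is shaped like the part that bears core_centre but orange is not meant.

How it is judged:
At the end, for the whole second after the job is handed in: The core is on the spindle (its axis within 4 mm of the nest's), down on the plate (within 3 mm) and upright; all six bushes stand upright on the plate inside the wall, each axis within 33 mm of the nest's axis, at rest; the gate is shut (joint below 0.04 rad) (horizontal distance between each of bush_1_centre, bush_2_centre, bush_3_centre, bush_4_centre, bush_5_centre, bush_6_centre and nest_floor below 0.033 m and angle between each of bush_1, bush_2, bush_3, bush_4, bush_5, bush_6, core_centre's own z axis and vertical below 0.1 rad and z of each of bush_1_centre, bush_2_centre, bush_3_centre, bush_4_centre, bush_5_centre, bush_6_centre in the frame of nest_floor below 0.023 m and linear speed of each of bush_1, bush_2, bush_3, bush_4, bush_5, bush_6 below 0.02 m/s and horizontal distance between core_centre and nest_floor below 0.004 m and z of core_centre in the frame of nest_floor below 0.039 m and value of joint gate below 0.04 rad); the robot touches nothing.
It fails at once if a bush is toppled (leans more than 0.6 rad) (angle between any of bush_1, bush_2, bush_3, bush_4, bush_5, bush_6's own z axis and vertical above 0.6 rad).
It fails at once if the fingers press a bush with more than 50 N (contact force between the fingers and bush_1 above 50 N or contact force between the fingers and bush_2 above 50 N or contact force between the fingers and bush_3 above 50 N or contact force between the fingers and bush_4 above 50 N or contact force between the fingers and bush_5 above 50 N or contact force between the fingers and bush_6 above 50 N).
It fails at once if a measuring tool beside the work (micrometer, V-block, gauge block) is moved by more than 20 mm (distance of any of micrometer, v_block, gauge_block from where it was at the start of the episode above 0.02 m).
It also fails if it takes over 72 s, if anything falls off the work surface, if the arm or the gripper's body presses on something with over 40 N, if the wrist force passes 120 N, or if a joint passes its speed limit or range.

## Working session

There is one attempt and no reset: what is moved stays moved. The work goes in short steps, Python scripts to look and compute and a tool call to move; the robot and the scene stay as the last step left them, time stands still between calls to the robot, and variables do not carry over. Pictures are saved under pics/ and viewed, and the job is handed in when it is done.

Besides the shell and the picture viewer there is one more tool, called by a JSON object that holds its "name" and its "arguments". drive_tool: Moves the arm, as the interface text tells. Its arguments: {"type":"object","properties":{"offset":{"type":"array"},"rotation":{"type":"array"},"claw":{"type":"number"},"grip_force":{"type":"number"}},"required":["offset","rotation"]}

```bash
mkdir -p pics; ls; python3 - <<'E'
from rig import ctrl
import cv2,numpy as np
s=ctrl.state();print(s); print(ctrl.grip_point_offset)
for n in("scene","top"):
    im=ctrl.read_camera(n);cv2.imwrite(f"pics/{n}0.png",im[:,:,::-1])
    i=ctrl.camera_info(n);print(n,i)
    for l in["nest_floor","spindle_tip","gate_pin","gate_hinge","mouth","core_centre","bush_1_centre","shoe_face"]:
        r=ctrl.regions_of(n,l)
        print(l,[(round(d["confidence"],2),np.round(d["xy"],1).tolist(),int(d["pixels"].sum())) for d in r])
print(ctrl.state()["time_s"])
E
```

```text
pics
{'time_s': 0.0, 'joints': array([-1.27110185e+00,  3.59521920e-01,  1.51147074e+00, -2.76554556e-05,
        1.27251578e+00, -1.15083770e-01]), 'dq': array([ 0.00072559,  0.00161278,  0.00075884,  0.00055868, -0.00142501,
        0.0006572 ]), 'tau': array([-1.52974328e-03, -5.27619052e+01, -2.78616679e+01, -7.65615587e-04,
        1.31898877e-02,  1.00177008e-06]), 'eef_pos': array([ 0.24157412, -0.54844407,  0.23042896]), 'eef_rot': array([ 9.78570555e-01,  2.05909570e-01, -1.01450134e-04, -9.52597161e-04]), 'force': array([ 0.63851301, -0.48857826,  0.29443308]), 'torque': array([0.05309517, 0.00039088, 0.02444702]), 'gripper_width': 0.9984761152986841}
-0.0187
scene {'fx': 388.1448613545791, 'fy': 388.1448613545791, 'cx': 282.1814869678386, 'cy': 205.75332912958183, 'T': array([[-0.69225851,  0.632917  , -0.3466904 ,  0.30470221],
       [-0.72163387, -0.61029922,  0.32677121,  0.29193226],
       [-0.00476582,  0.47639368,  0.87921917,  0.85440259],
       [ 0.        ,  0.        ,  0.        ,  1.        ]])}
nest_floor [(0.88, [293.7, 231.4], 5083), (0.37, [316.1, 249.7]
[... 423 characters left out ...]
933445326, 'cy': 209.33068529639945, 'T': array([[ 0.01308127,  0.99199165, -0.1256242 ,  0.47485267],
       [-0.99983679,  0.01141097, -0.01400645, -0.01418778],
       [-0.01246078,  0.12578692,  0.99197902,  1.11911288],
       [ 0.        ,  0.        ,  0.        ,  1.        ]])}
nest_floor [(0.64, [276.1, 229.6], 5826)]
spindle_tip [(0.72, [276.4, 229.2], 5993)]
gate_pin [(0.46, [254.6, 222.2], 89)]
gate_hinge [(0.46, [254.0, 224.0], 95), (0.4, [295.4, 256.2], 120)]
mouth [(0.59, [275.1, 228.4], 5901)]
core_centre [(0.7, [159.6, 211.7], 189), (0.54, [162.3, 243.0], 185)]
bush_1_centre [(0.49, [395.4, 159.6], 62), (0.45, [269.1, 259.3], 124)]
shoe_face [(0.39, [284.3, 185.6], 87)]
0.9
```

```bash
python3 - <<'E'
import cv2
im=cv2.imread("pics/top0.png");cv2.imwrite("pics/top0c.png",cv2.resize(im[140:320,140:420],None,fx=2.85,fy=2.85,interpolation=cv2.INTER_CUBIC))
im=cv2.imread("pics/scene0.png");cv2.imwrite("pics/scene0c.png",cv2.resize(im[150:350,170:400],None,fx=3,fy=3,interpolation=cv2.INTER_CUBIC))
E
```

```text
(no output)
```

View pics/top0.png

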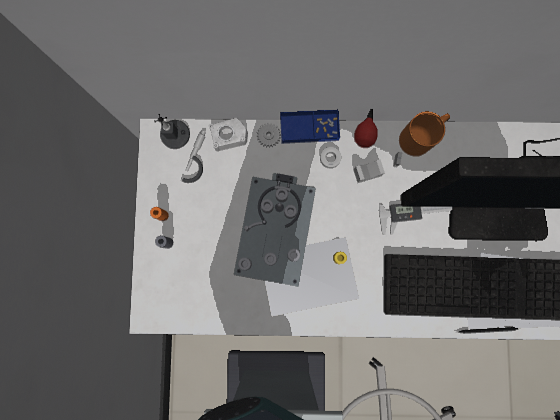

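View pics/scene0.png

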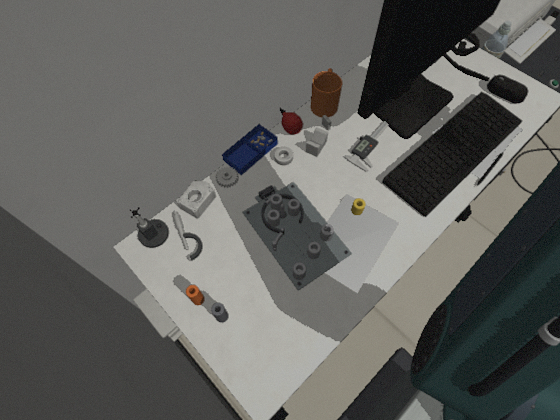

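```bash
ls pics
```

```text
scene0.png
scene0c.png
top0.png
top0c.png
```

View pics/top0c.png

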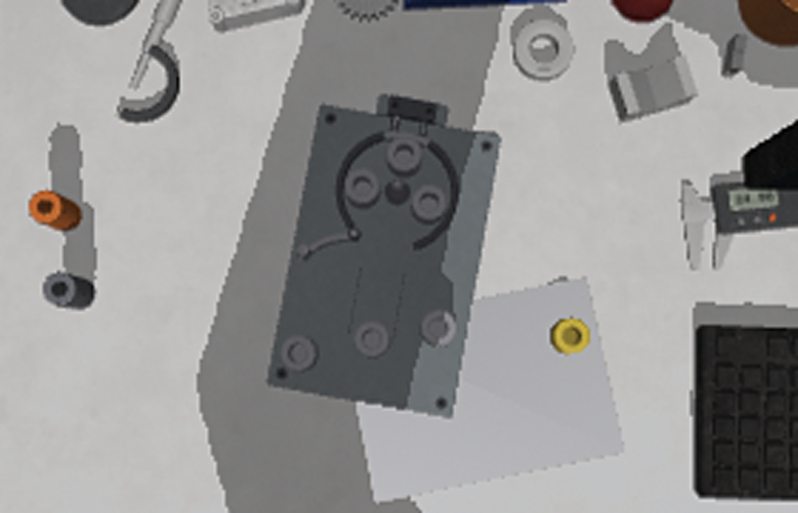

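View pics/scene0c.png

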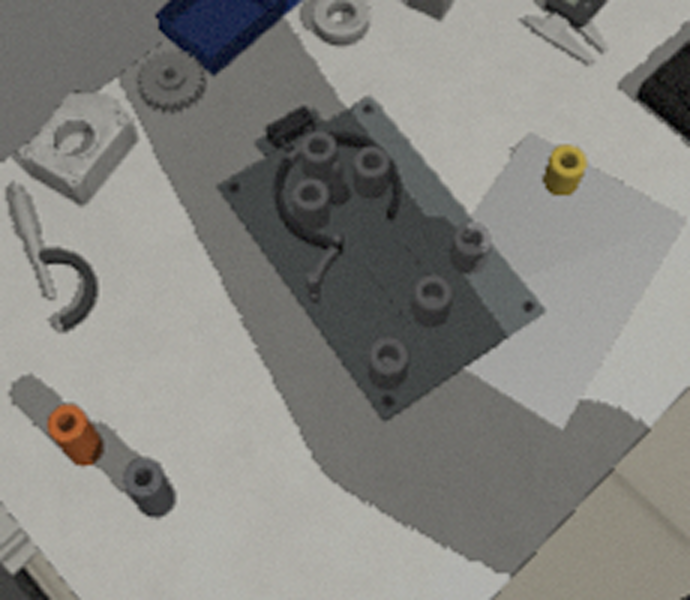

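```bash
cat > h.py <<'E'
from rig import ctrl
import cv2,numpy as np
from scipy.optimize import least_squares
I={n:ctrl.camera_info(n) for n in("scene","top")}
def ray(n,uv):
    i=I[n];d=np.array([(uv[0]-i["cx"])/i["fx"],-(uv[1]-i["cy"])/i["fy"],-1.])
    return i["T"][:3,3],i["T"][:3,:3]@d
def at(n,uv,z):
    o,d=ray(n,uv);return o+d*(z-o[2])/d[2]
def proj(n,p):
    i=I[n];q=i["T"][:3,:3].T@(np.asarray(p)-i["T"][:3,3])
    return np.array([i["cx"]+i["fx"]*q[0]/-q[2],i["cy"]-i["fy"]*q[1]/-q[2]])
def shot(n,name,box,f):
    im=ctrl.read_camera(n)[:,:,::-1];cv2.imwrite(f"pics/{name}_raw.png",im)
    a,b,c,d=box;cv2.imwrite(f"pics/{name}.png",cv2.resize(im[b:d,a:c],None,fx=f,fy=f,interpolation=cv2.INTER_CUBIC))
    return im
E
python3 - <<'E'
from h import *
T=lambda x,y:((x+.5)/2.85+140-.5,(y+.5)/2.85+140-.5)
S=lambda x,y:((x+.5)/3+170-.5,(y+.5)/3+150-.5)
loc=np.array([[63,78],[63,-78],[-177,-78],[-177,78]])/1e3
ct=[at("top",T(*p),.005)[:2] for p in[(320,105),(499,133),(452,417),(268,383)]]
cs=[at("scene",S(*p),.005)[:2] for p in[(219,187),(369,96),(545,308),(386,419)]]
for nm,c in(("top",ct),("scene",cs)):
    c=np.array(c)
    f=lambda v:(np.c_[v[0]+loc@[np.cos(v[2]),-np.sin(v[2])],v[1]+loc@[np.sin(v[2]),np.cos(v[2])]]-c).ravel()
    r=least_squares(f,[.5,0,-.2]);print(nm,r.x,np.round(r.fun*1e3,1))
    th=r.x[2];R=np.array([[np.cos(th),-np.sin(th)],[np.sin(th),np.cos(th)]])
    def L(p): return np.round((p[:2]-r.x[:2])@R*1e3,1)
    if nm=="top":
        for k,p,z in[("sp",(397,192),.05),("b",(404,153),.043),("b",(361,186),.043),("b",(429,203),.043),("w",(299,351),.043),("w",(371,338),.043),("w",(437,326),.043),("pin",(303,251),.042),("hinge",(355,235),.025),("core",(59,288),.072),("orange",(46,207),.072),("yel",(570,335),.043)]:
            w=at("top",T(*p),z);print(k,np.round(w,4),L(w))
    else:
        for k,p,z in[("b",(318,147),.043),("b",(311,195),.043),("b",(372,161),.043),("w",(388,355),.043),("w",(433,291),.043),("w",(472,240),.043),("pin",(313,289),.042),("core",(144,478),.072)]:
            w=at("scene",S(*p),z);print(k,np.round(w,4),L(w))
E
```

```text
top [ 0.6224291  -0.00609441 -0.15970355] [ 1.8  1.2 -0.6 -1.1 -0.2 -1.  -1.1  0.9]
sp [ 0.6156 -0.0068  0.05  ] [-6.6 -1.8]
b [ 0.6487 -0.0121  0.043 ] [26.8 -1.7]
b [0.6211 0.0225 0.043 ] [-5.8 28.1]
b [ 0.6079 -0.0328  0.043 ] [-10.1 -28.7]
w [0.4873 0.0701 0.043 ] [-145.5   53.7]
w [0.4984 0.0126 0.043 ] [-125.4   -1.2]
w [ 0.5086 -0.0401  0.043 ] [-106.9  -51.7]
pin [0.5677 0.0687 0.042 ] [-65.9  65.1]
hinge [0.5829 0.0275 0.025 ] [-44.4  26.8]
core [0.5337 0.2575 0.072 ] [-129.5  246.1]
orange [0.5976 0.2706 0.072 ] [-68.5 269.2]
yel [ 0.5028 -0.1465  0.043 ] [ -95.8 -157.6]
scene [ 0.62292365 -0.00671734 -0.15888794] [ 2.8  1.7  1.  -1.7 -2.5 -1.4 -1.3  1.3]
b [ 0.6495 -0.0118  0.043 ] [27.  -0.8]
b [0.6219 0.0218 0.043 ] [-5.5 28. ]
b [ 0.6104 -0.0339  0.043 ] [ -8.1 -28.8]
w [0.4874 0.0711 0.043 ] [-146.1   55.4]
w [0.4995 0.0113 0.043 ] [-124.7   -1.7]
w [ 0.508  -0.0405  0.043 ] [-108.1  -51.6]
pin [0.5634 0.0747 0.042 ] [-71.7  71. ]
core [0.5331 0.2573 0.072 ] [-130.5  246.5]
```

{"name": "drive_tool", "arguments": {"offset": [[1.94,5.37,0],[1.94,5.37,0],[1.94,5.37,0],[1.94,5.37,0],[1.94,5.37,0]], "rotation": [[0,0,-6.6],[0,0,-6.6],[0,0,-6.6],[0,0,-6.6],[0,0,-6.6]], "claw": 0.7, "grip_force": 25}}

```text
time_s: 1.52
eef_pos: [0.3392, -0.279, 0.2315]
eef_rot: [0.997, -0.083, 0.0, 0.0]
force: [1.0, -1.1, -0.1]
gripper_width: 0.697
```

{"name": "drive_tool", "arguments": {"offset": [[1.94,5.37,0],[1.94,5.37,0],[1.94,5.37,0],[1.94,5.37,0],[1.94,5.37,0]], "rotation": [[0,0,0],[0,0,0],[0,0,0],[0,0,0],[0,0,0]]}}

```text
time_s: 2.15
eef_pos: [0.4364, -0.0103, 0.2317]
eef_rot: [0.997, -0.08, 0.001, 0.0]
force: [0.5, 0.5, -0.3]
gripper_width: 0.697
```

{"name": "drive_tool", "arguments": {"offset": [[1.94,5.37,-1.5],[1.94,5.37,-2],[1.94,5.37,-3],[1.94,5.37,-3],[1.94,5.37,-1.5]], "rotation": [[0,0,0],[0,0,0],[0,0,0],[0,0,0],[0,0,0]]}}

```text
time_s: 2.78
eef_pos: [0.5312, 0.2546, 0.1215]
eef_rot: [0.997, -0.08, -0.001, 0.0]
force: [0.8, 0.3, -0.3]
gripper_width: 0.701
```

{"name": "drive_tool", "arguments": {"offset": [[0.2,0.3,0],[0,0,-4],[0,0,-3.9],[0,0,0],[0,0,0]], "rotation": [[0,0,0],[0,0,0],[0,0,0],[0,0,0],[0,0,0]]}}

```text
time_s: 3.4
eef_pos: [0.5344, 0.2558, 0.0455]
eef_rot: [0.997, -0.081, 0.001, -0.0]
force: [1.0, 0.2, 0.6]
gripper_width: 0.698
```

{"name": "drive_tool", "arguments": {"offset": [[0,0,0],[0,0,0],[0,0,0],[0,0,0],[0,0,0]], "rotation": [[0,0,0],[0,0,0],[0,0,0],[0,0,0],[0,0,0]], "claw": 0.1, "grip_force": 25}}

```text
time_s: 4.03
eef_pos: [0.5347, 0.2564, 0.0456]
eef_rot: [0.997, -0.08, 0.001, -0.0]
force: [-0.5, -1.4, 6.8]
gripper_width: 0.278
```

```bash
python3 - <<'E'
from h import *
s=ctrl.state();print(s["eef_pos"],s["gripper_width"],s["eef_rot"])
shot("scene","s1",(150,230,330,370),4)
shot("top","t1",(110,150,310,300),4)
E
```

```text
[0.53466941 0.25637526 0.0455727 ] 0.2781251003044061 [ 9.96761988e-01 -8.03982243e-02  1.20314913e-03 -4.66542437e-04]
```

View pics/s1.png

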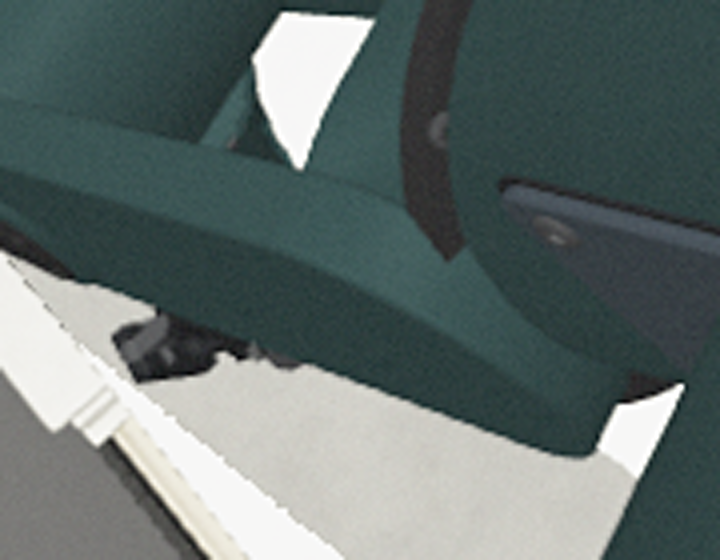

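View pics/t1.png

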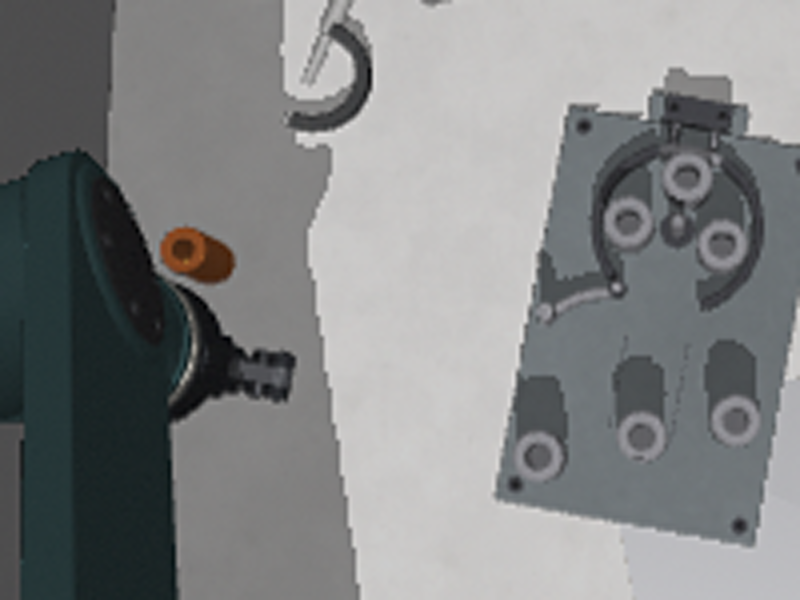

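```bash
python3 - <<'E'
from h import *
im=cv2.imread("pics/t1_raw.png")
cv2.imwrite("pics/t1z.png",cv2.resize(im[165:235,240:310],None,fx=8.5,fy=8.5,interpolation=cv2.INTER_CUBIC))
E
```

```text
(no output)
```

View pics/t1z.png

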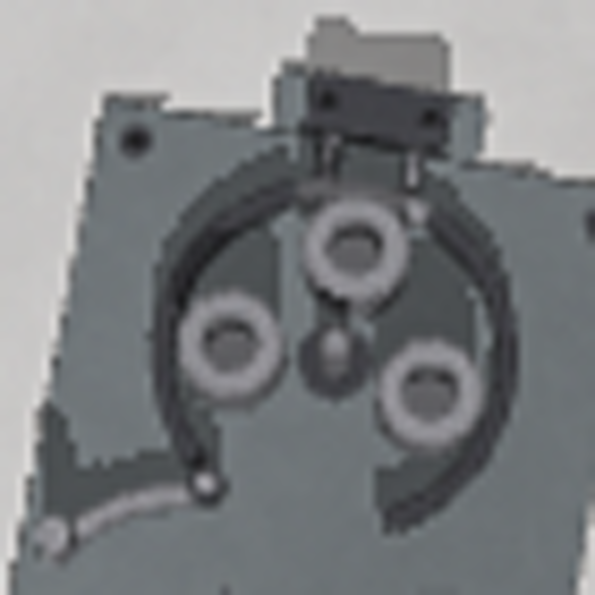

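{"name": "drive_tool", "arguments": {"offset": [[0,0,2],[0,0,4],[0,0,4],[0,0,0],[0,0,0]], "rotation": [[0,0,0],[0,0,0],[0,0,0],[0,0,0],[0,0,0]]}}

```text
time_s: 4.75
eef_pos: [0.5331, 0.2559, 0.1439]
eef_rot: [0.997, -0.08, -0.0, 0.0]
force: [-0.2, -0.7, -1.0]
gripper_width: 0.279
```

```bash
cat >> h.py <<'E'
N=np.array([.6227,-.0063]);TH=-.159
R=np.array([[np.cos(TH),-np.sin(TH)],[np.sin(TH),np.cos(TH)]])
def L(p): return np.round((np.asarray(p)[:2]-N)@R*1e3,1)
def W(l): return N+R@(np.asarray(l)/1e3)
E
python3 - <<'E'
from h import *
Z=lambda x,y:((x+.5)/8.5+240-.5,(y+.5)/8.5+165-.5)
for k,p,z in [("tip",(337,340),.055),("wl",(152,345),.019),("wr",(520,365),.019),("b0",(356,245),.043),("b+",(231,346),.043),("b-",(430,390),.043),("hinge",(205,483),.025),("pin",(55,537),.042)]:
    w=at("top",Z(*p),z);print(k,np.round(w,4),L(w))
for n,bx in(("scene",0),("top",0)):
    for p in [(0,0,.055),(0,0,.005)]:
        w=[*W(p[:2]),p[2]];print(n,p,proj(n,w),(proj(n,w)-[240,165]+.5)*8.5)
i=cv2.imread("pics/scene0.png")
cv2.imwrite("pics/s0z.png",cv2.resize(i[180:260,245:325],None,fx=7,fy=7,interpolation=cv2.INTER_CUBIC))
shot("scene","s2",(0,0,560,420),1)
shot("top","t2",(0,0,560,420),1)
E
```

```text
tip [ 0.6207 -0.0073  0.055 ] [-1.8 -1.3]
wl [0.6237 0.0444 0.019 ] [-7.1 50.2]
wr [ 0.6192 -0.058   0.019 ] [  4.7 -51.6]
b0 [ 0.6486 -0.0121  0.043 ] [26.5 -1.6]
b+ [0.6204 0.0216 0.043 ] [-6.7 27.2]
b- [ 0.6089 -0.0327  0.043 ] [ -9.4 -28.2]
hinge [0.5846 0.0288 0.025 ] [-43.2  28.6]
pin [0.5677 0.0686 0.042 ] [-66.1  65.2]
scene (0, 0, 0.055) [281.70731425 204.71032859] [358.76217112 341.787793  ]
scene (0, 0, 0.005) [281.82605201 214.4444585 ] [359.77144209 424.52789725]
top (0, 0, 0.055) [278.77971787 203.69528248] [333.87760187 333.15990112]
top (0, 0, 0.005) [278.89898592 206.56987573] [334.89138029 357.59394367]
```

View pics/s0z.png

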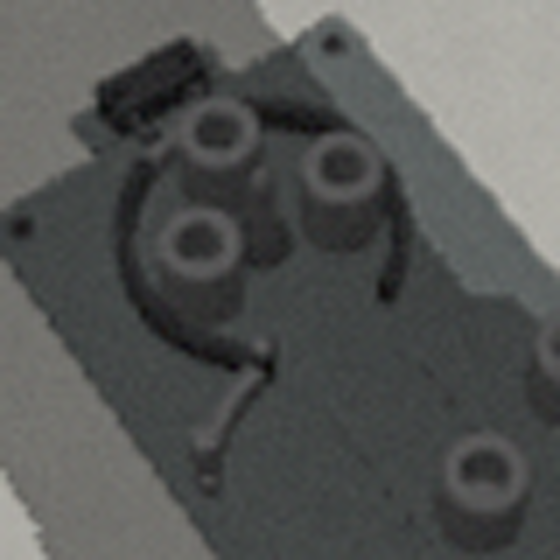

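View pics/s2.png

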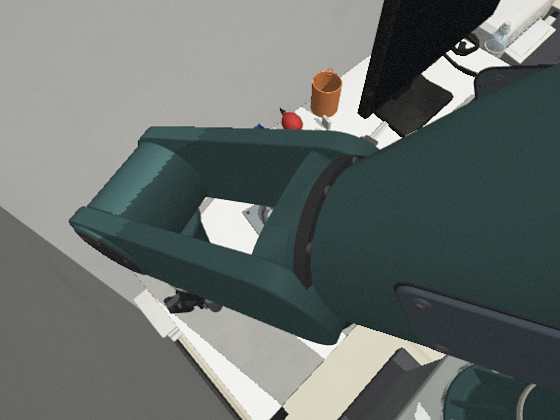

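View pics/t2.png

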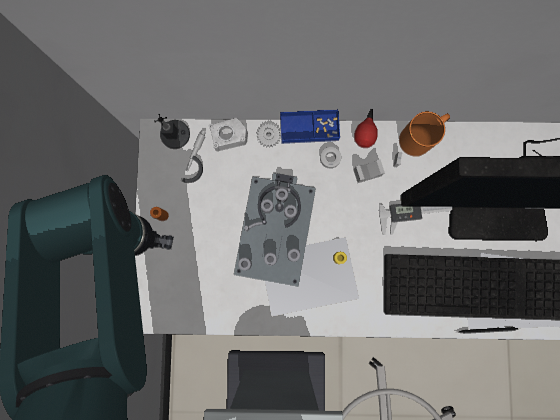

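{"name": "drive_tool", "arguments": {"offset": [[1.0,-2.84,0],[2,-6,0],[2,-6,0],[2,-6,0],[1.98,-5.53,0]], "rotation": [[0,0,0],[0,0,0],[0,0,0],[0,0,0],[0,0,0]]}}

```text
time_s: 5.48
eef_pos: [0.6222, -0.0075, 0.1426]
eef_rot: [0.997, -0.081, -0.001, -0.0]
force: [1.0, -0.3, -1.2]
gripper_width: 0.276
```

{"name": "drive_tool", "arguments": {"offset": [[0,0,-1],[0,0,-1],[0,0,-1],[0,0,0],[0,0,0]], "rotation": [[0,0,0],[0,0,0],[0,0,0],[0,0,0],[0,0,0]]}}

```text
time_s: 6.1
eef_pos: [0.6226, -0.0046, 0.1142]
eef_rot: [0.997, -0.08, -0.0, -0.0]
force: [0.5, 0.4, -0.8]
gripper_width: 0.273
```

```bash
python3 - <<'E'
from h import *
s=ctrl.state();print(s["eef_pos"],s["force"],s["torque"],L(s["eef_pos"]))
shot("scene","s3",(180,120,380,270),4)
shot("top","t3",(180,120,380,270),4)
E
```

```text
[ 0.62256417 -0.00456195  0.11417074] [ 0.52034349  0.37252577 -0.84154017] [-0.02752124 -0.01755201 -0.00276033] [-0.4  1.7]
```

View pics/s3.png

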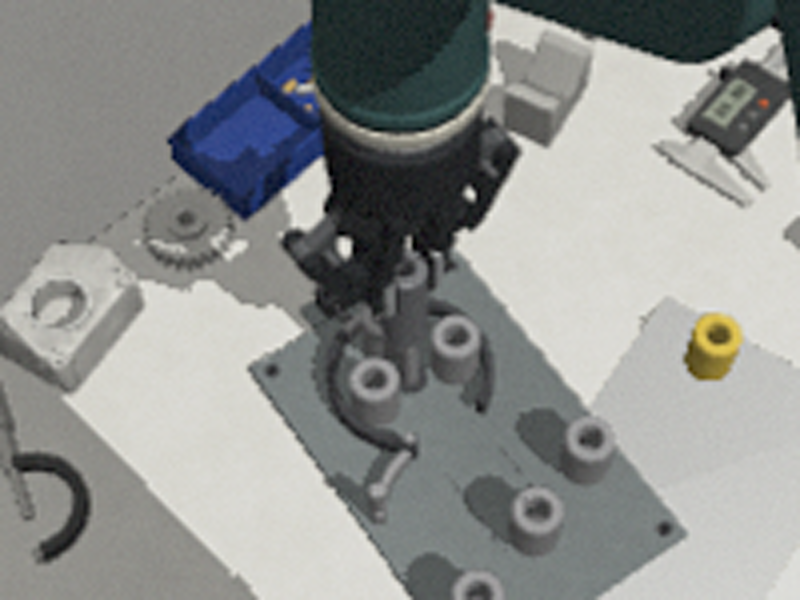

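View pics/t3.png

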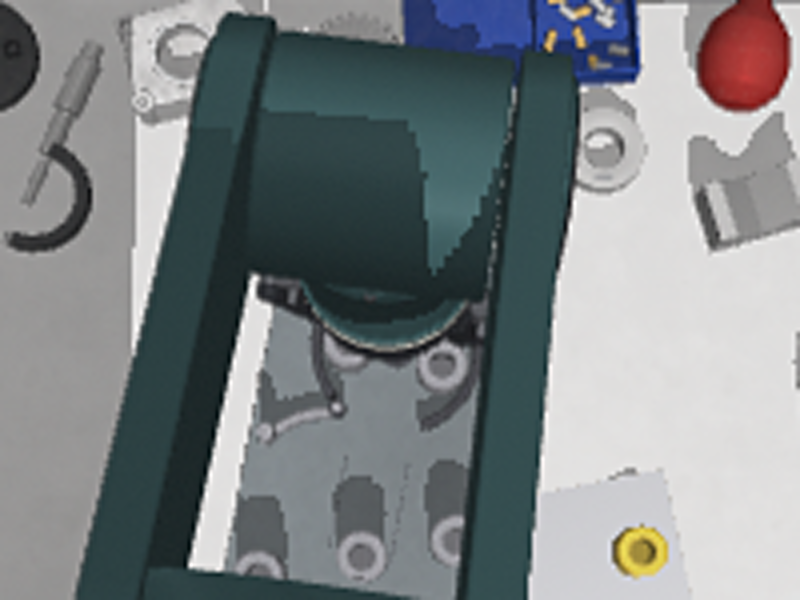

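{"name": "drive_tool", "arguments": {"offset": [[0.03,-0.31,0],[0,0,0],[0,0,0],[0,0,0],[0,0,0]], "rotation": [[0,0,0],[0,0,0],[0,0,0],[0,0,0],[0,0,0]]}}

```text
time_s: 6.82
eef_pos: [0.6229, -0.0086, 0.1141]
eef_rot: [0.997, -0.081, -0.0, -0.0]
force: [0.5, 0.1, -1.3]
gripper_width: 0.28
```

```bash
python3 - <<'E'
from h import *
s=ctrl.state();print(s["eef_pos"],L(s["eef_pos"]))
im=shot("scene","s4",(255,175,315,225),12)
for z in(.005,.055,.067,.139): print(z,(proj("scene",[.6217,-.0068,z])-[255,175]+.5)*12)
E
```

```text
[ 0.6229396  -0.00861558  0.11412038] [ 0.6 -2.2]
0.005 [333.0514934  480.95325104]
0.055 [331.87450555 364.19838867]
0.067 [331.57491578 334.47967773]
0.139 [329.61867532 140.42450156]
```

View pics/s4.png

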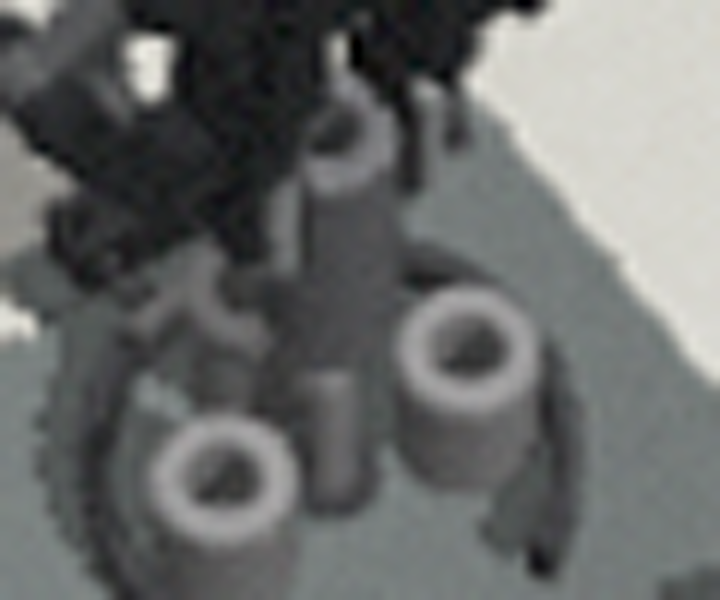

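{"name": "drive_tool", "arguments": {"offset": [[0.2,0.23,0],[0,0,0],[0,0,-0.3],[0,0,0],[0,0,0]], "rotation": [[0,0,0],[0,0,0],[0,0,0],[0,0,0],[0,0,0]]}}

```text
time_s: 7.5
eef_pos: [0.6249, -0.0063, 0.111]
eef_rot: [0.997, -0.081, -0.0, -0.0]
force: [-0.2, -0.2, -1.2]
gripper_width: 0.28
```

```bash
python3 - <<'E'
from h import *
s=ctrl.state();print(s["eef_pos"],L(s["eef_pos"]),s["force"])
im=shot("scene","s5",(255,175,315,225),12)
z=s["eef_pos"][2]-.0455+.072
print(z,(proj("scene",[.6217,-.0068,z])-[255,175]+.5)*12)
E
```

```text
[ 0.62489035 -0.00632077  0.11101438] [2.2 0.3] [-0.21623069 -0.22445632 -1.15028694]
0.13751437966465913 [329.66202655 144.72485709]
```

View pics/s5.png

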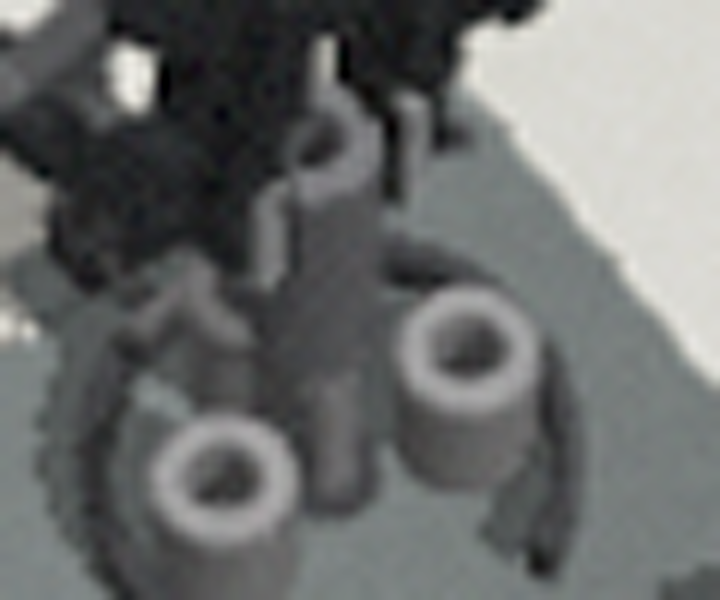

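{"name": "drive_tool", "arguments": {"offset": [[0,0,-0.5],[0,0,-0.5],[0,0,-0.4],[0,0,0],[0,0,0]], "rotation": [[0,0,0],[0,0,0],[0,0,0],[0,0,0],[0,0,0]]}}

```text
time_s: 8.18
eef_pos: [0.625, -0.0063, 0.0971]
eef_rot: [0.997, -0.08, 0.0, -0.0]
force: [-0.6, 0.9, -0.2]
gripper_width: 0.279
```

{"name": "drive_tool", "arguments": {"offset": [[0,0,-0.4],[0,0,-0.4],[0,0,-0.4],[0,0,0],[0,0,0]], "rotation": [[0,0,0],[0,0,0],[0,0,0],[0,0,0],[0,0,0]]}}

```text
time_s: 8.8
eef_pos: [0.6242, -0.0066, 0.0845]
eef_rot: [0.997, -0.08, -0.001, 0.0]
force: [-4.0, -4.5, -1.6]
gripper_width: 0.27
```

{"name": "drive_tool", "arguments": {"offset": [[-0.1,-0.1,-0.2],[0,0,-0.5],[0,0,-0.6],[0,0,-0.6],[0,0,0]], "rotation": [[0,0,0],[0,0,0],[0,0,0],[0,0,0],[0,0,0]]}}

```text
time_s: 9.43
eef_pos: [0.6238, -0.0071, 0.0653]
eef_rot: [0.997, -0.081, -0.0, -0.0]
force: [-3.2, -1.3, -1.7]
gripper_width: 0.284
```

{"name": "drive_tool", "arguments": {"offset": [[-0.05,0,-0.5],[0,0,-0.5],[0,0,-0.45],[0,0,0],[0,0,0]], "rotation": [[0,0,0],[0,0,0],[0,0,0],[0,0,0],[0,0,0]]}}

```text
time_s: 10.05
eef_pos: [0.6235, -0.0073, 0.0515]
eef_rot: [0.997, -0.08, -0.0, -0.0]
force: [-1.8, -1.7, -2.0]
gripper_width: 0.278
```

{"name": "drive_tool", "arguments": {"offset": [[0,0,-0.2],[0,0,0],[0,0,0],[0,0,0],[0,0,0]], "rotation": [[0,0,0],[0,0,0],[0,0,0],[0,0,0],[0,0,0]]}}

```text
time_s: 10.68
eef_pos: [0.6237, -0.0075, 0.0506]
eef_rot: [0.997, -0.08, 0.0, 0.0]
force: [-3.3, -2.3, 5.0]
gripper_width: 0.281
```

```bash
python3 - <<'E'
from h import *
s=ctrl.state();print(s["eef_pos"],s["force"])
im=shot("scene","s6",(240,170,320,230),9)
for z in (.077,.082): print(z,(proj("scene",[.622,-.0065,z])-[240,170]+.5)*9)
E
```

```text
[ 0.62369157 -0.00746     0.05058759] [-3.28280974 -2.27497522  4.96292148]
0.077 [381.82692422 276.85607494]
0.082 [381.72160263 267.2261621 ]
```

View pics/s6.png

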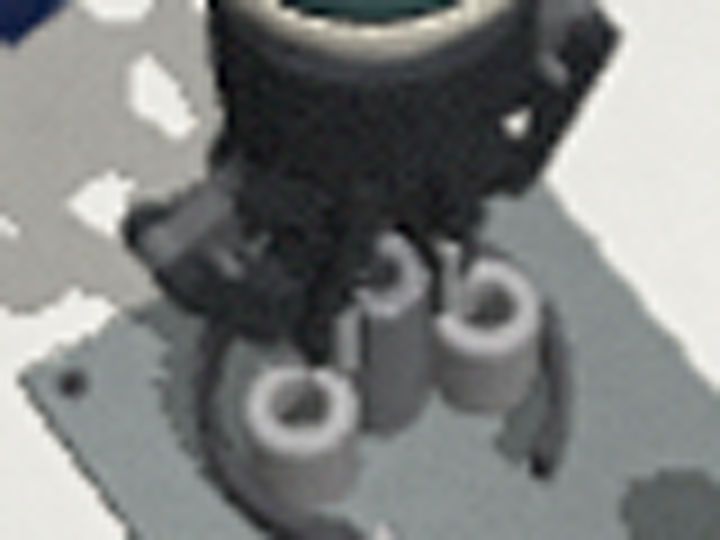

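{"name": "drive_tool", "arguments": {"offset": [[0,0,0],[0,0,0],[0,0,2.5],[0,0,3.5],[0,0,2]], "rotation": [[0,0,0],[0,0,0],[0,0,0],[0,0,0],[0,0,0]], "claw": 0.55}}

```text
time_s: 11.35
eef_pos: [0.6248, -0.0071, 0.1314]
eef_rot: [0.997, -0.08, 0.001, -0.0]
force: [-0.4, 0.3, 0.0]
gripper_width: 0.551
```

```bash
python3 - <<'E'
from h import *
s=ctrl.state();print(s["eef_pos"],s["gripper_width"])
NR=np.array([.6230,-.0070])
d=NR+R@np.array([-.156,-.0015])-s["eef_pos"][:2];print(d)
im=shot("scene","s7",(200,150,360,270),5)
E
```

```text
[ 0.62483062 -0.00709567  0.13141006] 0.5514271922725035
[-0.15610035  0.02331421]
```

View pics/s7.png

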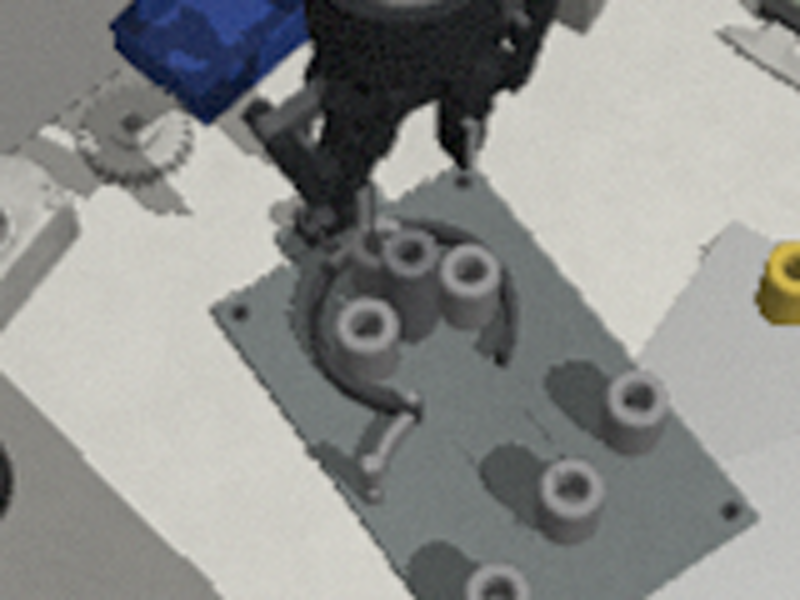

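{"name": "drive_tool", "arguments": {"offset": [[-4,0.6,0],[-6,0.9,0],[-5.6,0.83,0],[0,0,-4],[0,0,-4]], "rotation": [[0,0,0],[0,0,0],[0,0,0],[0,0,0],[0,0,0]], "claw": 0.18}}

```text
time_s: 12.02
eef_pos: [0.468, 0.0162, 0.0494]
eef_rot: [0.997, -0.08, 0.002, -0.0]
force: [0.7, -0.4, 0.0]
gripper_width: 0.181
```

```bash
python3 - <<'E'
from h import *
s=ctrl.state();print(s["eef_pos"],s["gripper_width"],L(s["eef_pos"]))
im=shot("scene","s8",(220,150,380,270),5)
im=shot("top","t8",(220,150,380,320),4)
E
```

```text
[0.46800536 0.01620868 0.04944156] 0.18095073806971243 [-156.3   -2.3]
```

View pics/s8.png

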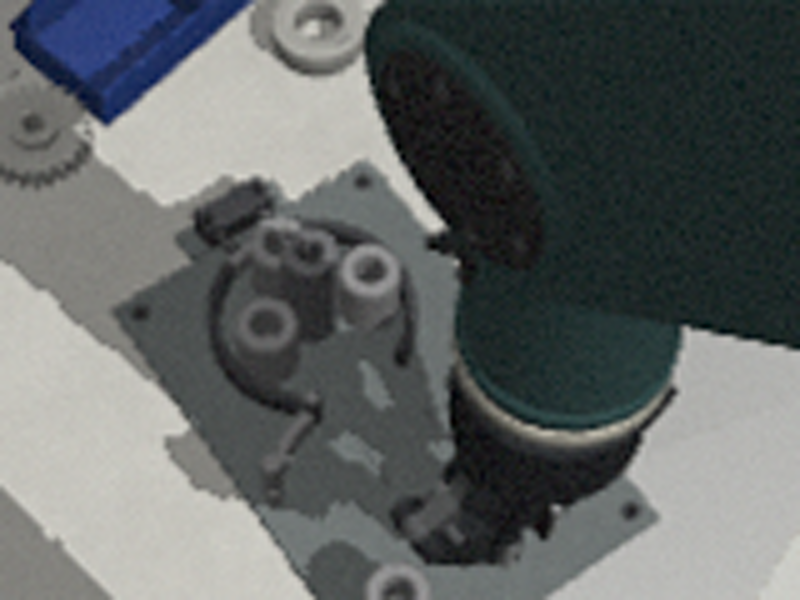

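View pics/t8.png

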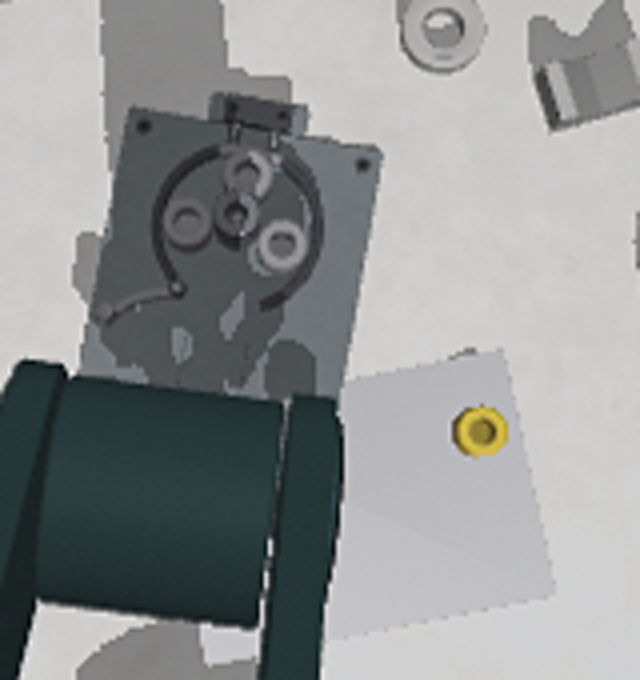

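{"name": "drive_tool", "arguments": {"offset": [[0,0.05,-2.6],[0,0,0],[1.0,-0.16,0],[1.5,-0.23,0],[1.5,-0.23,0]], "rotation": [[0,0,0],[0,0,0],[0,0,0],[0,0,0],[0,0,0]]}}

```text
time_s: 12.75
eef_pos: [0.5098, 0.01, 0.0246]
eef_rot: [0.997, -0.081, 0.001, -0.0]
force: [-0.6, 0.6, 0.1]
gripper_width: 0.181
```

{"name": "drive_tool", "arguments": {"offset": [[1.2,-0.19,0],[1.2,-0.19,0],[1.0,-0.16,0],[1.0,-0.16,0],[0,0,0]], "rotation": [[0,0,0],[0,0,0],[0,0,0],[0,0,0],[0,0,0]]}}

```text
time_s: 13.38
eef_pos: [0.5527, 0.0031, 0.0237]
eef_rot: [0.997, -0.081, 0.001, -0.0]
force: [-0.2, -0.2, -0.2]
gripper_width: 0.181
```

```bash
python3 - <<'E'
from h import *
s=ctrl.state();print(s["eef_pos"],s["gripper_width"],L(s["eef_pos"]),s["force"])
im=shot("scene","s9",(220,150,380,270),5)
im=shot("top","t9",(220,150,380,320),4)
E
```

```text
[0.5526871  0.00307105 0.02366656] 0.18075389665703265 [-70.6  -1.8] [-0.1803787  -0.22664827 -0.20033191]
```

View pics/s9.png

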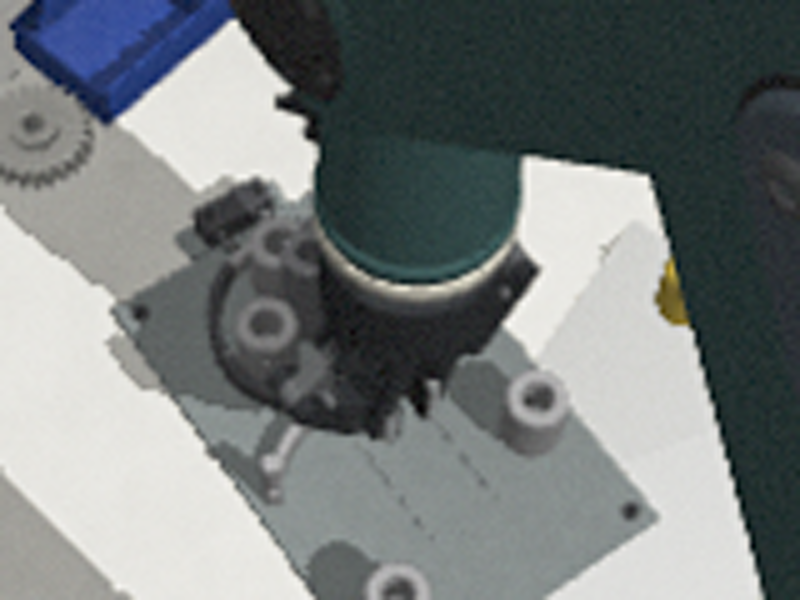

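View pics/t9.png

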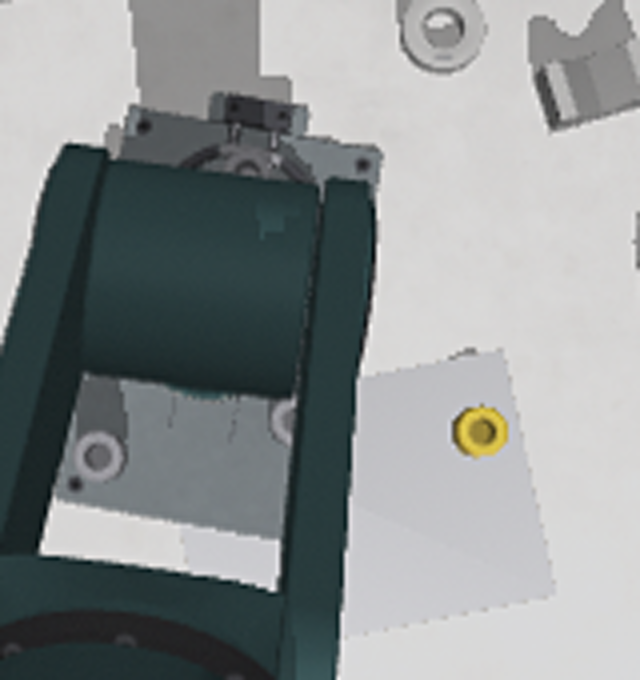

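{"name": "drive_tool", "arguments": {"offset": [[0.7,-0.11,0],[0.5,-0.08,0],[-0.8,0.13,0],[-1.2,0.19,0.3],[-0.4,-2.4,0.4]], "rotation": [[0,0,0],[0,0,0],[0,0,0],[0,0,0],[0,0,0]]}}

```text
time_s: 14.1
eef_pos: [0.5368, -0.018, 0.0305]
eef_rot: [0.997, -0.079, -0.001, -0.0]
force: [1.0, 0.5, 0.3]
gripper_width: 0.179
```

{"name": "drive_tool", "arguments": {"offset": [[-0.3,-1.5,0],[0,0,0],[0,0,0],[0,0,0],[0,0,0]], "rotation": [[0,0,0],[0,0,0],[0,0,0],[0,0,0],[0,0,0]], "claw": 0}}

```text
time_s: 14.72
eef_pos: [0.5365, -0.034, 0.0305]
eef_rot: [0.997, -0.08, -0.0, -0.0]
force: [1.0, 0.3, -0.0]
gripper_width: 0.001
```

```bash
python3 - <<'E'
from h import *
s=ctrl.state();print(s["eef_pos"],s["gripper_width"],L(s["eef_pos"]),s["force"])
im=shot("scene","s10",(220,150,380,270),5)
E
```

```text
[ 0.53647548 -0.03396073  0.03051419] 0.0014241245655036289 [-80.8 -41. ] [ 1.00251642  0.33370276 -0.02006902]
```

View pics/s10.png

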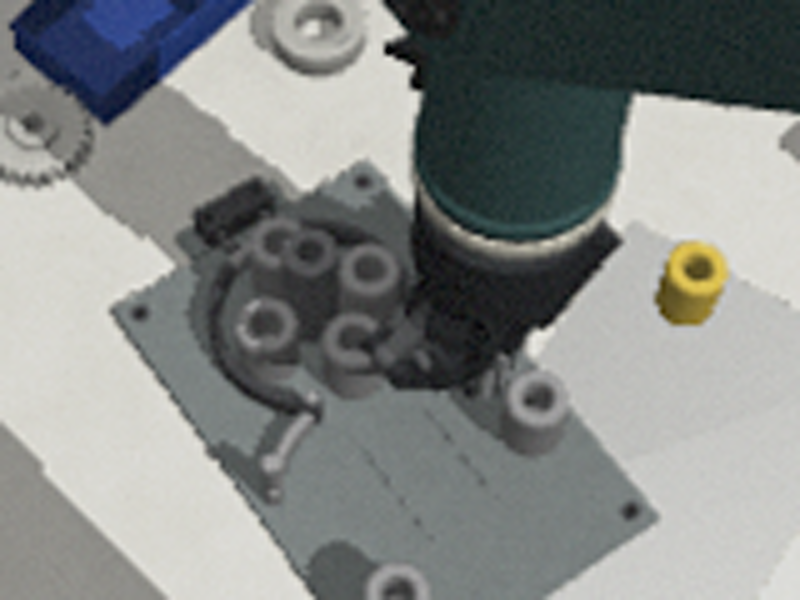

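```bash
python3 - <<'E'
from h import *
S=lambda x,y:((x+.5)/5+220-.5,(y+.5)/5+150-.5)
for k,p,z in[("A",(352,338),.043),("b+",(267,323),.043),("b-",(369,267),.043),("b0",(278,240),.043),("core",(309,249),.077),("W3",(536,399),.043),("pin",(271,463),.042),("hinge",(314,403),.025)]:
    w=at("scene",S(*p),z);print(k,L(w))
E
```

```text
A [-33.   -0.7]
b+ [-3.8 27.6]
b- [ -6.7 -29.2]
b0 [30.4 -1.9]
core [ 1.9 -0.6]
W3 [-107.1  -52. ]
pin [-63.5  65.8]
hinge [-43.5  28.3]
```

{"name": "drive_tool", "arguments": {"offset": [[2.34,1.35,-0.6],[0.6,0.5,0],[0.6,0.6,0],[0.6,0.6,0],[0,0,0]], "rotation": [[0,0,0],[0,0,0],[0,0,0],[0,0,0],[0,0,0]]}}

```text
time_s: 15.4
eef_pos: [0.5779, -0.0034, 0.0247]
eef_rot: [0.997, -0.08, 0.0, -0.0]
force: [-0.9, 0.7, 0.8]
gripper_width: -0.001
```

```bash
python3 - <<'E'
from h import *
s=ctrl.state();print(s["eef_pos"],s["gripper_width"],L(s["eef_pos"]),s["force"])
im=shot("scene","s11",(220,150,380,270),5)
im=shot("top","t11",(220,150,380,320),4)
E
```

```text
[ 0.57789014 -0.0034475   0.02465235] -0.0012130197518641643 [-44.7  -4.3] [-0.90466512  0.74319315  0.76409448]
```

View pics/s11.png

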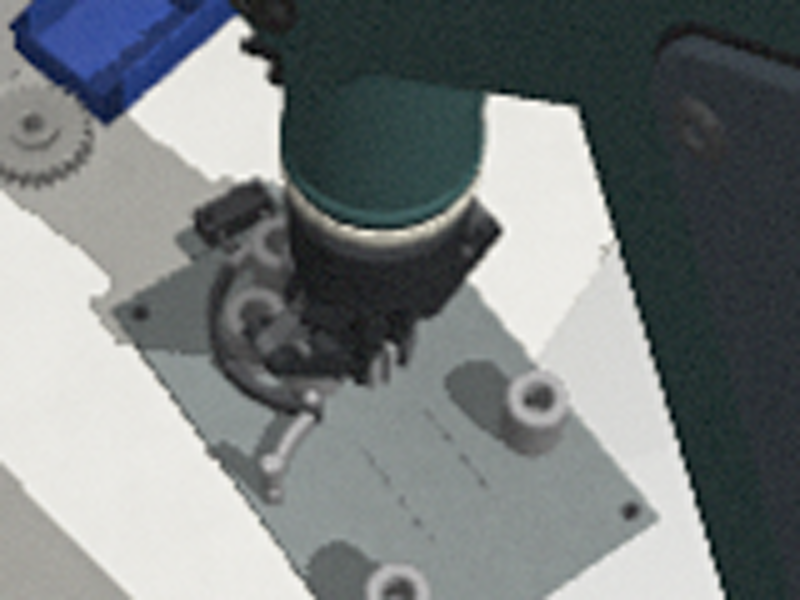

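{"name": "drive_tool", "arguments": {"offset": [[0.35,0.4,0],[0.3,0.4,0],[0,0,0],[-1.5,-0.8,0],[-2,-1.5,0]], "rotation": [[0,0,0],[0,0,0],[0,0,0],[0,0,0],[0,0,0]]}}

```text
time_s: 16.12
eef_pos: [0.5485, -0.0192, 0.0246]
eef_rot: [0.997, -0.08, 0.0, 0.0]
force: [-0.5, 0.1, -0.3]
gripper_width: -0.0
```

```bash
python3 - <<'E'
from h import *
s=ctrl.state();print(s["eef_pos"],s["gripper_width"],L(s["eef_pos"]),s["force"])
im=shot("scene","s12",(220,150,380,270),5)
E
```

```text
[ 0.54851895 -0.01918571  0.02461657] -0.00033442840412245886 [-71.2 -24.5] [-0.47538082  0.12544838 -0.31932373]
```

View pics/s12.png

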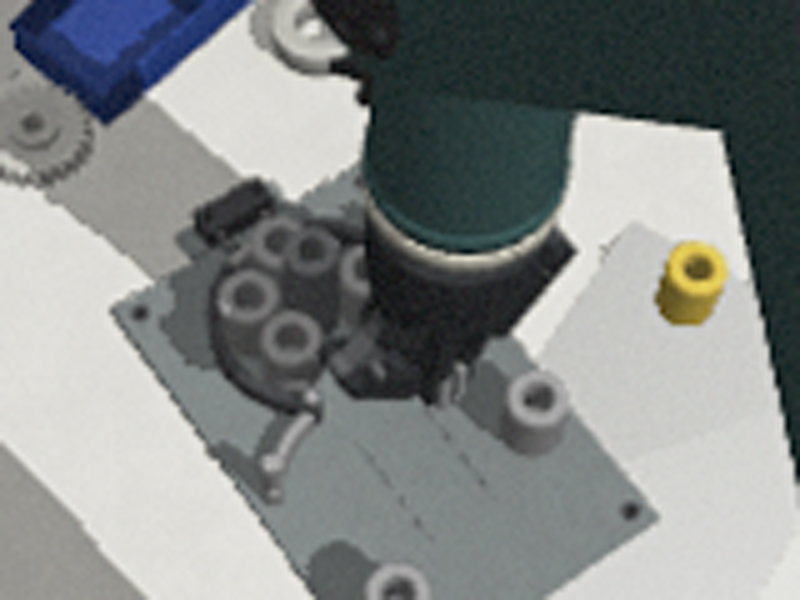

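```bash
python3 - <<'E'
from h import *
S=lambda x,y:((x+.5)/5+220-.5,(y+.5)/5+150-.5)
for k,p,z in[("A",(292,336),.043),("b+",(247,295),.043),("b0",(280,240),.043),("core",(311,249),.077)]:
    w=at("scene",S(*p),z);l=L(w);print(k,l,np.degrees(np.arctan2(l[1],l[0])),np.hypot(*l))
E
```

```text
A [-16.1  21.8] 126.44705824117352 27.100737997331365
b+ [14. 27.] 62.59242456218159 30.4138126514911
b0 [29.8 -2.7] -5.177092817639614 29.9220654367308
core [ 1.4 -1.4] -45.0 1.979898987322333
```

{"name": "drive_tool", "arguments": {"offset": [[0,0,4.0],[-2,-1.05,0.2],[-2,-1.05,0],[0,0,-2.2],[0,0,-2.1]], "rotation": [[0,0,0],[0,0,0],[0,0,0],[0,0,0],[0,0,0]], "claw": 0.6}}

```text
time_s: 16.8
eef_pos: [0.5087, -0.0404, 0.0236]
eef_rot: [0.997, -0.081, 0.0, 0.0]
force: [-0.1, 0.3, -0.1]
gripper_width: 0.603
```

```bash
python3 - <<'E'
from h import *
s=ctrl.state();print(s["eef_pos"],s["gripper_width"],L(s["eef_pos"]),s["force"])
im=shot("scene","s13",(240,170,360,260),6)
E
```

```text
[ 0.50874079 -0.04040946  0.02361739] 0.6033071020779892 [-107.1  -51.7] [-0.0606633   0.30817481 -0.12513053]
```

View pics/s13.png

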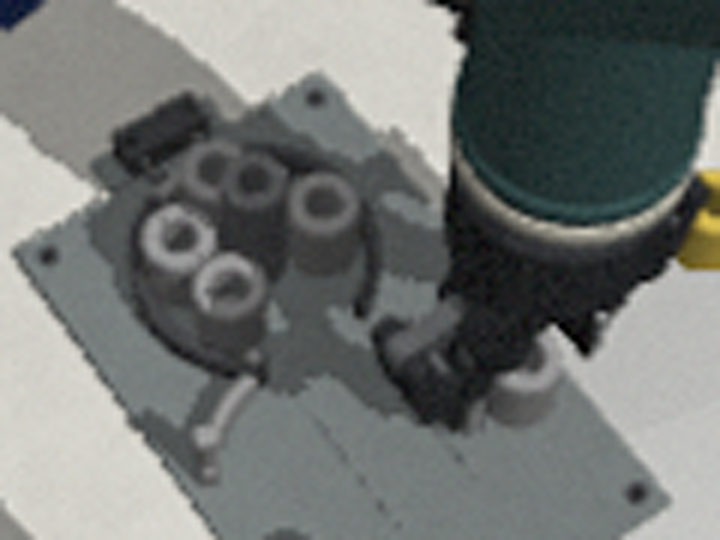

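{"name": "drive_tool", "arguments": {"offset": [[0,0,0],[0,0,0],[0,0,0],[0,0,0],[0,0,0.2]], "rotation": [[0,0,0],[0,0,0],[0,0,0],[0,0,0],[0,0,0]], "claw": 0.2, "grip_force": 22}}

```text
time_s: 17.48
eef_pos: [0.5093, -0.0398, 0.0258]
eef_rot: [0.997, -0.08, -0.0, -0.0]
force: [-0.3, -0.2, -1.6]
gripper_width: 0.342
```

{"name": "drive_tool", "arguments": {"offset": [[1.5,1.6,0],[2,1.6,0],[1.76,1.22,0],[0,0,0],[0,0,-0.2]], "rotation": [[0,0,0],[0,0,0],[0,0,0],[0,0,0],[0,0,0]]}}

```text
time_s: 18.1
eef_pos: [0.562, 0.0047, 0.0237]
eef_rot: [0.997, -0.08, 0.0, -0.0]
force: [-2.3, 3.3, 19.1]
gripper_width: 0.342
```

{"name": "drive_tool", "arguments": {"offset": [[0,0,0],[0,0,0.1],[-1.2,0.19,0],[-2,0.32,0],[0,0,0]], "rotation": [[0,0,0],[0,0,0],[0,0,0],[0,0,0],[0,0,0]], "claw": 0.5}}

```text
time_s: 18.73
eef_pos: [0.5269, 0.0097, 0.0243]
eef_rot: [0.997, -0.081, -0.002, -0.0]
force: [1.0, -0.0, 0.5]
gripper_width: 0.503
```

```bash
python3 - <<'E'
from h import *
s=ctrl.state();print(s["eef_pos"],s["gripper_width"],L(s["eef_pos"]),s["force"])
im=shot("scene","s14",(240,170,360,260),6)
im=shot("top","t14",(220,150,380,320),4)
E
```

```text
[0.5268988  0.00972899 0.02434886] 0.5030065639684186 [-97.1   0.7] [ 0.99702941 -0.01562996  0.499171  ]
```

View pics/s14.png

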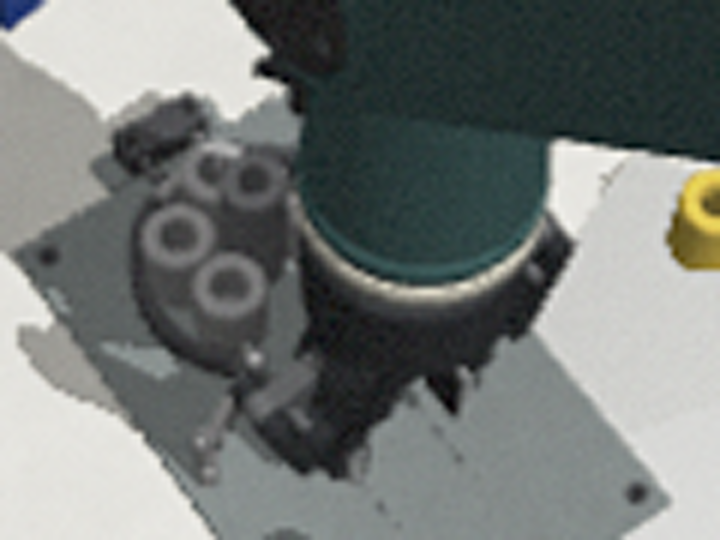

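{"name": "drive_tool", "arguments": {"offset": [[0,0,0],[0,0,0],[1.0,-0.18,0],[1.2,-0.2,0],[1.0,-0.18,0]], "rotation": [[0,0,0],[0,0,0],[0,0,0],[0,0,0],[0,0,0]], "claw": 0.18}}

```text
time_s: 19.45
eef_pos: [0.5633, 0.0035, 0.0246]
eef_rot: [0.997, -0.081, 0.0, -0.0]
force: [-2.7, -0.7, 1.3]
gripper_width: 0.182
```

{"name": "drive_tool", "arguments": {"offset": [[0.6,-0.1,0],[0,0,0],[-1.0,0.16,0.2],[-1.8,0.9,0.4],[-1.0,3.4,0]], "rotation": [[0,0,0],[0,0,0],[0,0,0],[0,0,0],[0,0,0]]}}

```text
time_s: 20.08
eef_pos: [0.5283, 0.0469, 0.0309]
eef_rot: [0.997, -0.082, -0.0, 0.0]
force: [0.4, 0.0, 0.3]
gripper_width: 0.183
```

```bash
python3 - <<'E'
from h import *
s=ctrl.state();print(s["eef_pos"],s["gripper_width"],L(s["eef_pos"]),s["force"])
im=shot("scene","s15",(220,150,380,270),5)
im=shot("top","t15",(220,150,380,320),4)
E
```

```text
[0.52826891 0.04692756 0.03091614] 0.18300591881908404 [-101.7   37.6] [0.43791693 0.019063   0.32350306]
```

View pics/s15.png

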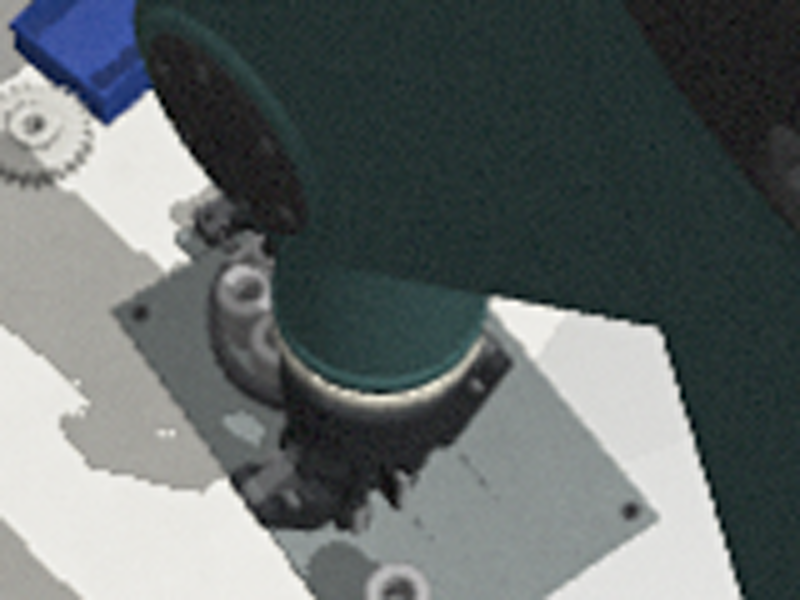

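View pics/t15.png

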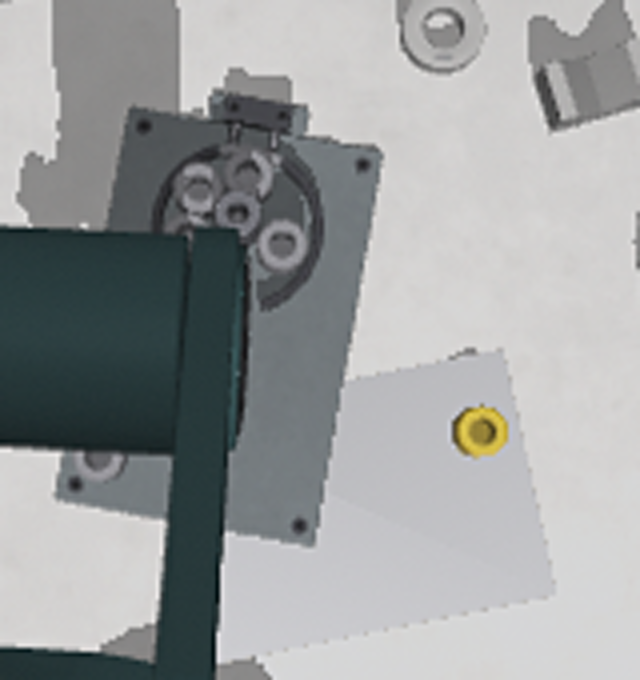

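{"name": "drive_tool", "arguments": {"offset": [[0,0,0],[1.6,-0.8,0],[2.0,-1.0,-0.2],[0,0,0],[0,0,0]], "rotation": [[0,0,0],[0,0,0],[0,0,0],[0,0,0],[0,0,0]], "claw": 0}}

```text
time_s: 20.8
eef_pos: [0.5658, 0.0288, 0.0284]
eef_rot: [0.997, -0.081, -0.0, -0.0]
force: [-0.3, -0.4, 0.0]
gripper_width: 0.003
```

{"name": "drive_tool", "arguments": {"offset": [[0.5,-0.8,0],[0.5,-0.9,0],[0.5,-0.8,0],[0.2,-0.4,0],[0,0,0]], "rotation": [[0,0,0],[0,0,0],[0,0,0],[0,0,0],[0,0,0]]}}

```text
time_s: 21.42
eef_pos: [0.5831, -0.0002, 0.0285]
eef_rot: [0.997, -0.081, 0.0, -0.0]
force: [-1.0, 0.1, 1.2]
gripper_width: -0.001
```

```bash
python3 - <<'E'
from h import *
s=ctrl.state();print(s["eef_pos"],s["gripper_width"],L(s["eef_pos"]),s["force"])
im=shot("scene","s16",(220,150,380,270),5)
im=shot("top","t16",(220,150,380,320),4)
E
```

```text
[ 5.83100032e-01 -1.86157976e-04  2.85403880e-02] -0.0007906231987669745 [-40.1  -0.2] [-0.96682789  0.14134716  1.16933977]
```

View pics/s16.png

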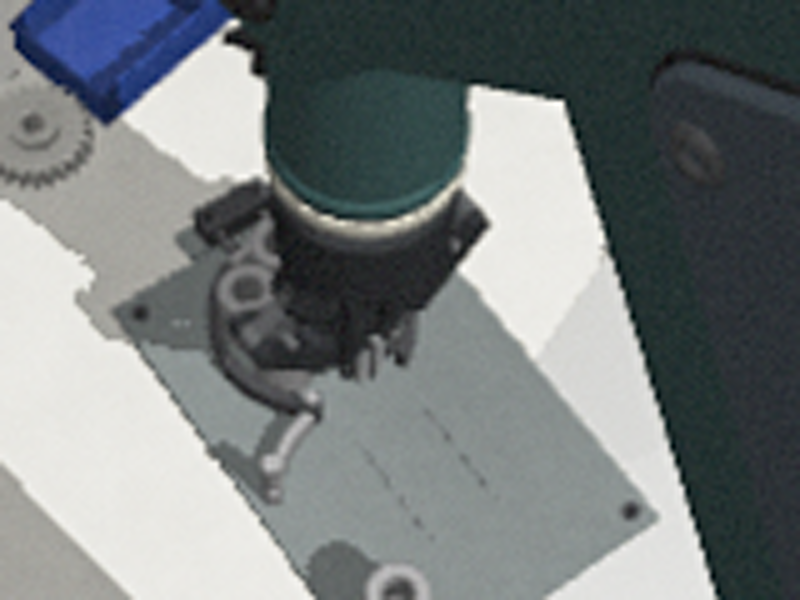

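View pics/t16.png

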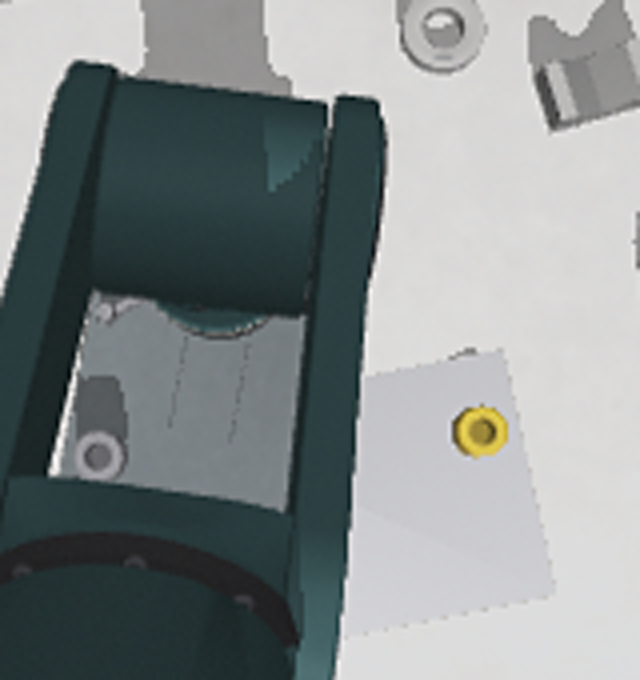

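{"name": "drive_tool", "arguments": {"offset": [[0.1,-0.62,0],[0,0,0],[-1.5,0.6,0.3],[-4,2.0,3],[-5,4,2]], "rotation": [[0,0,0],[0,0,0],[0,0,0],[0,0,0],[0,0,0]]}}

```text
time_s: 22.15
eef_pos: [0.4817, 0.0577, 0.0812]
eef_rot: [0.997, -0.081, 0.001, -0.0]
force: [0.1, 1.3, 0.9]
gripper_width: 0.002
```

```bash
python3 - <<'E'
from h import *
s=ctrl.state();print(s["eef_pos"],s["gripper_width"],L(s["eef_pos"]),s["force"])
im=shot("scene","s17",(220,150,380,270),5)
im=shot("top","t17",(240,165,320,245),7)
E
```

```text
[0.48170443 0.05767899 0.08121966] 0.0016946367500309547 [-149.3   40.8] [0.08911484 1.31349295 0.94025568]
```

View pics/s17.png

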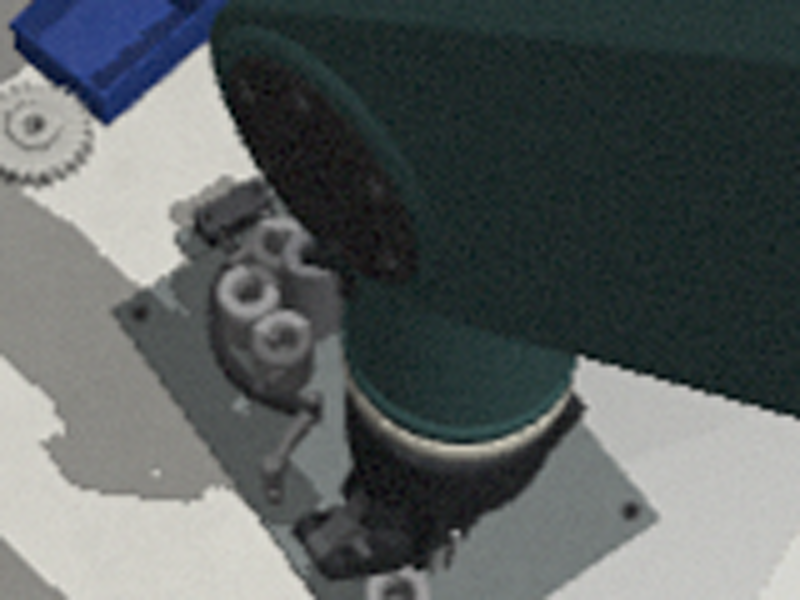

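View pics/t17.png

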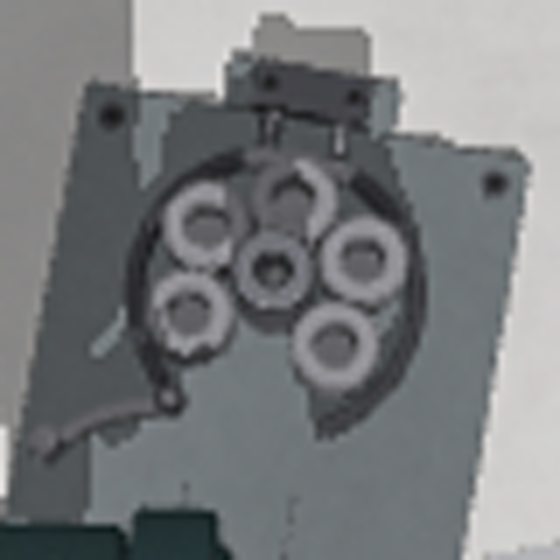

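{"name": "drive_tool", "arguments": {"offset": [[0.5,1.3,0],[0,0,0],[0,0,-2],[0,0,-3.7],[0,0,0]], "rotation": [[0,0,0],[0,0,0],[0,0,0],[0,0,0],[0,0,0]], "claw": 0.6}}

```text
time_s: 22.88
eef_pos: [0.486, 0.0701, 0.021]
eef_rot: [0.997, -0.081, -0.003, 0.0]
force: [-1.5, 0.1, -0.3]
gripper_width: 0.602
```

{"name": "drive_tool", "arguments": {"offset": [[0,0,0],[0,0,0],[0,0,0],[0,0,0],[0,0,0.2]], "rotation": [[0,0,0],[0,0,0],[0,0,0],[0,0,0],[0,0,0]], "claw": 0.2, "grip_force": 22}}

```text
time_s: 23.5
eef_pos: [0.4874, 0.0705, 0.0255]
eef_rot: [0.997, -0.08, 0.0, -0.0]
force: [-0.8, 0.6, -2.0]
gripper_width: 0.34
```

{"name": "drive_tool", "arguments": {"offset": [[1.2,-1.8,0],[1.7,-1.8,0],[1.9,-1.6,0],[1.7,-1.0,0],[0.94,-0.46,0]], "rotation": [[0,0,0],[0,0,0],[0,0,0],[0,0,0],[0,0,0]]}}

```text
time_s: 24.12
eef_pos: [0.5642, 0.0019, 0.0253]
eef_rot: [0.997, -0.081, 0.001, 0.0]
force: [-0.2, 0.2, -1.0]
gripper_width: 0.341
```

{"name": "drive_tool", "arguments": {"offset": [[0,0,-0.12],[0,0,0],[0,0,0],[0,0,0],[0,0,0]], "rotation": [[0,0,0],[0,0,0],[0,0,0],[0,0,0],[0,0,0]]}}

```text
time_s: 24.75
eef_pos: [0.5613, 0.0041, 0.024]
eef_rot: [0.997, -0.08, -0.0, -0.0]
force: [-0.2, 0.6, -1.4]
gripper_width: 0.338
```

```bash
python3 - <<'E'
from h import *
s=ctrl.state();print(s["eef_pos"],s["gripper_width"],L(s["eef_pos"]),s["force"])
E
```

```text
[0.56133477 0.00413898 0.02397509] 0.33822048872059673 [-62.2   0.6] [-0.24329526  0.61684177 -1.36449711]
```

{"name": "drive_tool", "arguments": {"offset": [[0,0,-0.1],[0,0,0],[0,0,0],[-1.5,0.24,0],[-2,0.32,0]], "rotation": [[0,0,0],[0,0,0],[0,0,0],[0,0,0],[0,0,0]], "claw": 0.5}}

```text
time_s: 25.38
eef_pos: [0.5257, 0.0096, 0.023]
eef_rot: [0.997, -0.081, -0.0, -0.0]
force: [-0.7, 0.2, -0.3]
gripper_width: 0.499
```

{"name": "drive_tool", "arguments": {"offset": [[0,0,0],[0,0,0],[0,0,0],[0,0,-0.6],[0,0,-0.7]], "rotation": [[0,0,0],[0,0,0],[0,0,0],[0,0,0],[0,0,0]], "claw": 0}}

```text
time_s: 26.0
eef_pos: [0.5271, 0.0094, 0.0096]
eef_rot: [0.997, -0.081, 0.0, -0.0]
force: [0.1, -0.1, 1.1]
gripper_width: 0.001
```

```bash
python3 - <<'E'
from h import *
s=ctrl.state();print(s["eef_pos"],s["gripper_width"],L(s["eef_pos"]),s["force"])
im=shot("scene","s18",(220,150,380,270),5)
E
```

```text
[0.5271286  0.00941221 0.0095976 ] 0.0014175976329190375 [-96.9   0.4] [ 0.09028607 -0.09003696  1.08244196]
```

View pics/s18.png

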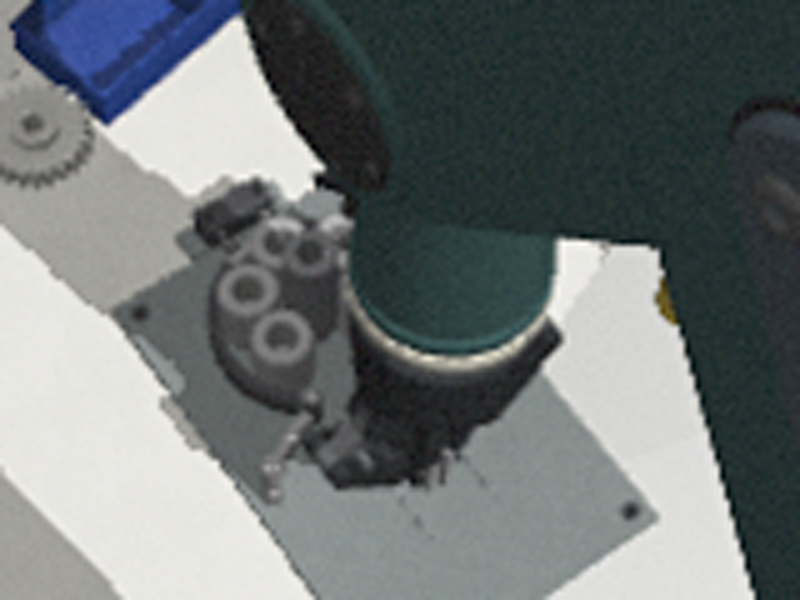

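{"name": "drive_tool", "arguments": {"offset": [[0.9,-0.14,0],[0.9,-0.15,0],[0.9,-0.14,0],[0.75,-0.12,0],[0,0,0]], "rotation": [[0,0,0],[0,0,0],[0,0,0],[0,0,0],[0,0,0]]}}

```text
time_s: 26.68
eef_pos: [0.5625, 0.0037, 0.0102]
eef_rot: [0.997, -0.081, 0.001, -0.0]
force: [-0.6, 0.4, -0.1]
gripper_width: -0.002
```

{"name": "drive_tool", "arguments": {"offset": [[0.2,-0.03,0],[0.1,-0.02,0],[0.1,-0.02,0],[0,0,0],[0,0,0]], "rotation": [[0,0,0],[0,0,0],[0,0,0],[0,0,0],[0,0,0]]}}

```text
time_s: 27.3
eef_pos: [0.5651, 0.0033, 0.01]
eef_rot: [0.997, -0.08, -0.0, -0.0]
force: [-0.9, 1.2, -0.1]
gripper_width: -0.0
```

```bash
python3 - <<'E'
from h import *
s=ctrl.state();print(s["eef_pos"],s["gripper_width"],L(s["eef_pos"]),s["force"])
im=shot("scene","s19",(220,150,380,270),5)
E
```

```text
[0.56508444 0.00332351 0.01002654] -7.406108736564343e-05 [-58.4   0.4] [-0.86937559  1.23623995 -0.120471  ]
```

View pics/s19.png

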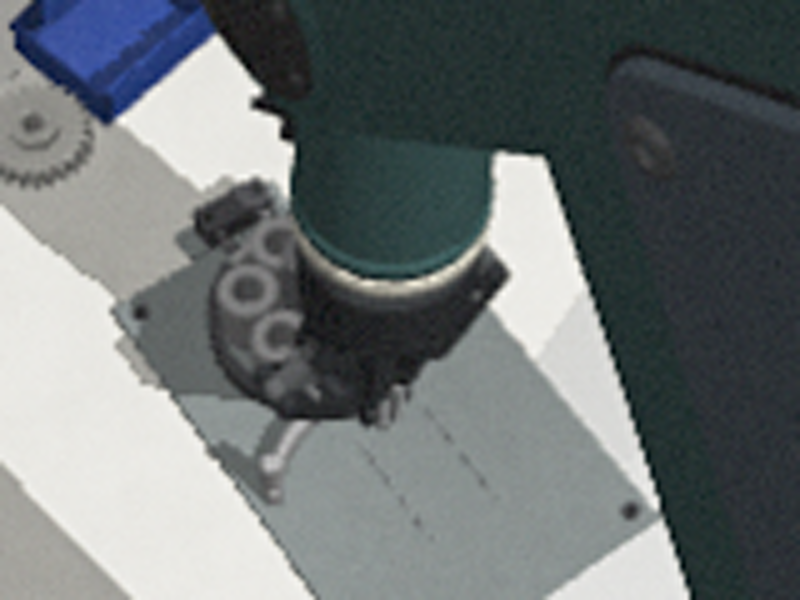

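{"name": "drive_tool", "arguments": {"offset": [[0.1,-0.02,0],[0,0,0],[0.1,-0.02,0],[0,0,0],[0,0,0]], "rotation": [[0,0,0],[0,0,0],[0,0,0],[0,0,0],[0,0,0]]}}

```text
time_s: 27.98
eef_pos: [0.5672, 0.0028, 0.0099]
eef_rot: [0.997, -0.08, -0.0, -0.0]
force: [-2.0, -0.0, -0.3]
gripper_width: -0.002
```

{"name": "drive_tool", "arguments": {"offset": [[0.1,-0.02,0],[0,0,0],[0.1,-0.02,0],[0,0,0],[0,0,0]], "rotation": [[0,0,0],[0,0,0],[0,0,0],[0,0,0],[0,0,0]]}}

```text
time_s: 28.6
eef_pos: [0.568, 0.0027, 0.0099]
eef_rot: [0.997, -0.08, -0.001, -0.0]
force: [-5.3, 1.0, 1.8]
gripper_width: 0.003
```

{"name": "drive_tool", "arguments": {"offset": [[0.08,-0.01,0],[0,0,0],[-1.5,0.24,0],[-4,0.6,2],[-6,1,3]], "rotation": [[0,0,0],[0,0,0],[0,0,0],[0,0,0],[0,0,0]]}}

```text
time_s: 29.22
eef_pos: [0.4608, 0.0199, 0.0582]
eef_rot: [0.997, -0.081, 0.002, -0.0]
force: [0.5, 0.5, 1.2]
gripper_width: -0.001
```

```bash
python3 - <<'E'
from h import *
s=ctrl.state();print(s["eef_pos"],s["gripper_width"],L(s["eef_pos"]),s["force"])
im=shot("scene","s20",(220,150,380,270),5)
im=shot("top","t20",(240,165,320,245),7)
E
```

```text
[0.46078912 0.0198571  0.05815019] -0.001026091789165634 [-164.     0.2] [0.53894265 0.48644426 1.24896267]
```

View pics/s20.png

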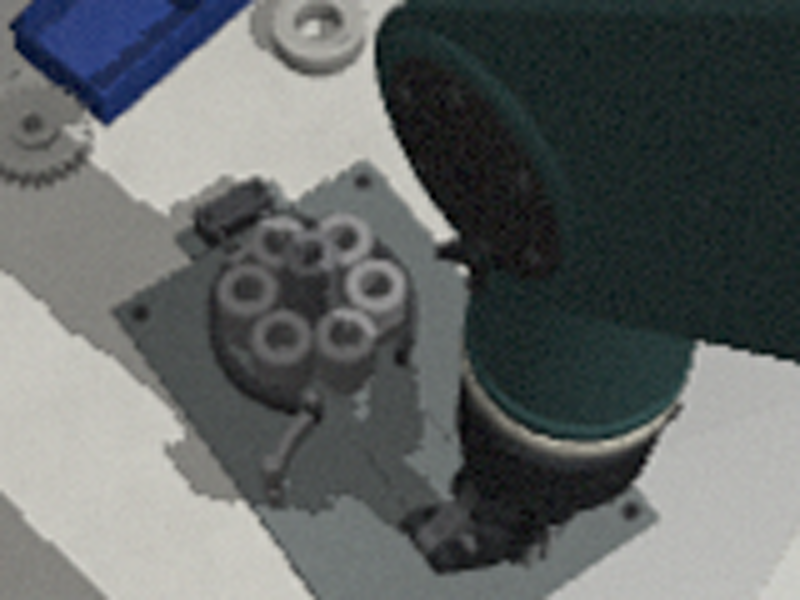

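View pics/t20.png

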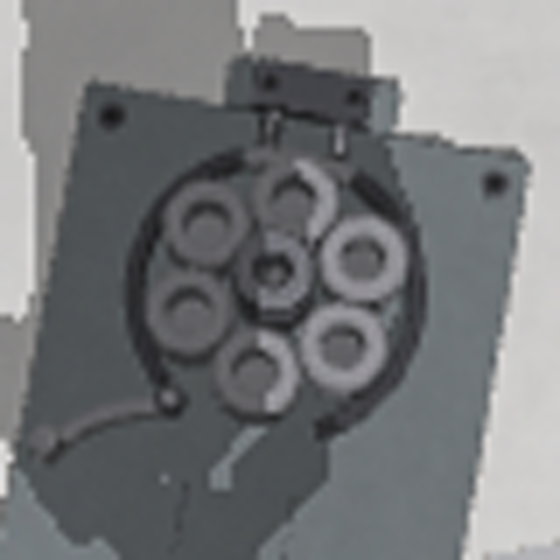

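{"name": "drive_tool", "arguments": {"offset": [[2.0,2.4,0.5],[3.5,2.4,0],[3.5,2.4,0],[2.06,-0.06,0],[0,0,-1.5]], "rotation": [[0,0,0],[0,0,0],[0,0,0],[0,0,0],[0,0,0]]}}

```text
time_s: 29.95
eef_pos: [0.5743, 0.0918, 0.0485]
eef_rot: [0.997, -0.08, 0.003, -0.0]
force: [0.0, 0.2, -0.1]
gripper_width: -0.002
```

```bash
python3 - <<'E'
from h import *
s=ctrl.state();print(s["eef_pos"],s["gripper_width"],L(s["eef_pos"]),s["force"])
im=shot("scene","s21",(220,150,380,270),5)
im=shot("top","t21",(220,150,340,250),6)
E
```

```text
[0.57425608 0.0917705  0.04848486] -0.002209737507224684 [-63.4  89.2] [ 0.01101803  0.20263156 -0.11137477]
```

View pics/s21.png

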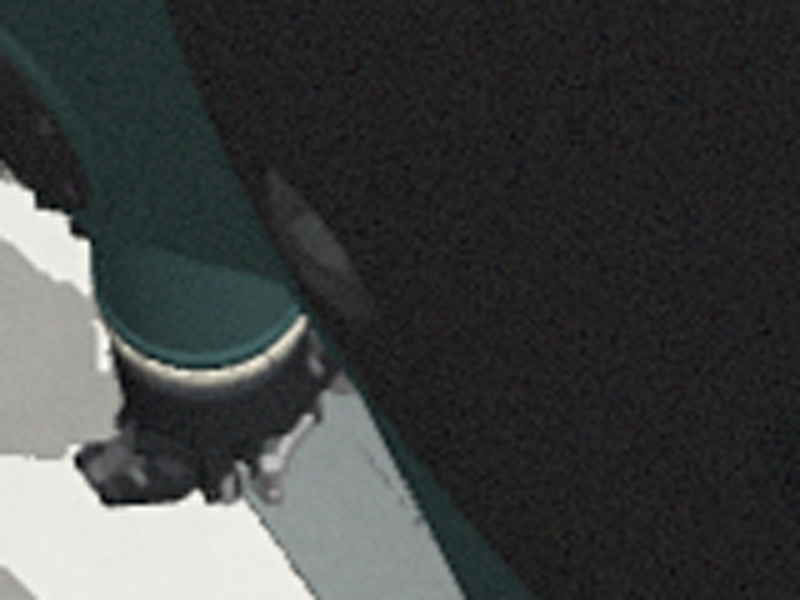

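View pics/t21.png

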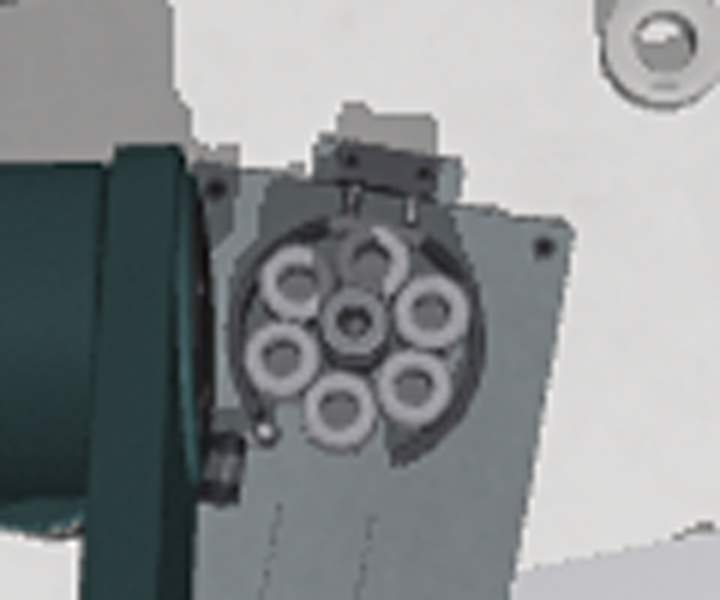

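{"name": "drive_tool", "arguments": {"offset": [[0,0,-2.4],[-0.79,-0.48,0],[-0.8,-0.58,0],[-0.72,-0.7,0],[-0.44,-0.84,0]], "rotation": [[0,0,0],[0,0,0],[0,0,0],[0,0,0],[0,0,0]]}}

```text
time_s: 30.68
eef_pos: [0.5424, 0.0648, 0.0243]
eef_rot: [0.997, -0.081, 0.0, -0.0]
force: [-0.2, 0.0, 0.2]
gripper_width: -0.003
```

```bash
python3 - <<'E'
from h import *
s=ctrl.state();print(s["eef_pos"],s["gripper_width"],L(s["eef_pos"]),s["force"])
im=shot("scene","s22",(220,150,380,270),5)
im=shot("top","t22",(220,150,340,250),6)
E
```

```text
[0.5424052  0.06475372 0.02433359] -0.0029549411649164004 [-90.5  57.4] [-0.15944115  0.04634411  0.1822927 ]
```

View pics/s22.png

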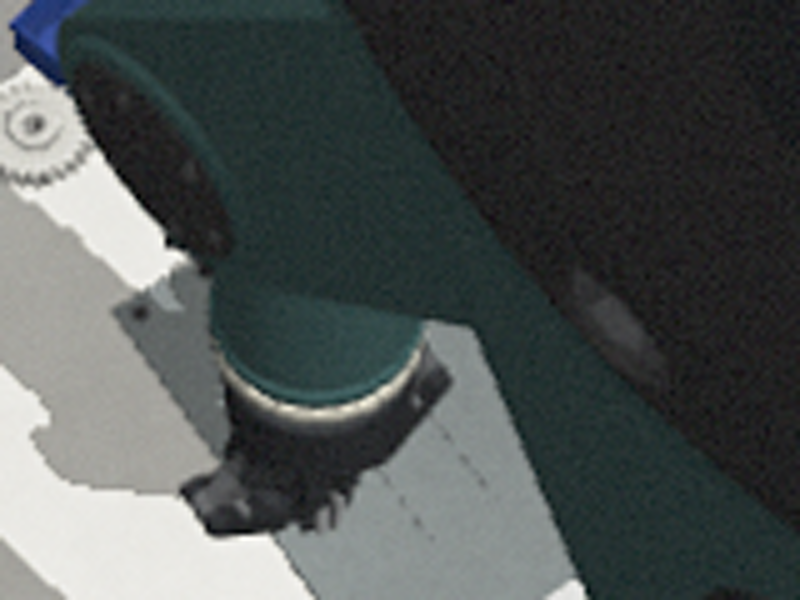

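View pics/t22.png

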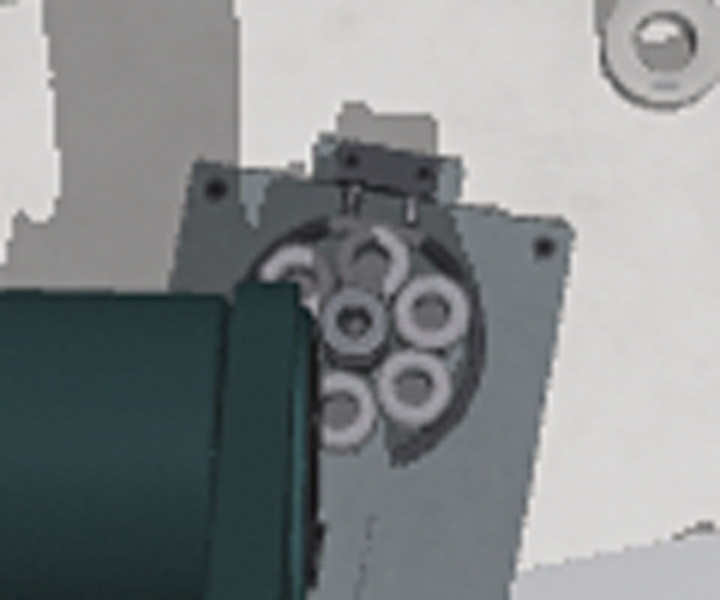

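{"name": "drive_tool", "arguments": {"offset": [[0,0.3,2.5],[-2,0,1.5],[-3,-4,0],[0,-4,0],[0,0,0]], "rotation": [[0,0,0],[0,0,0],[0,0,0],[0,0,0],[0,0,0]]}}

```text
time_s: 31.4
eef_pos: [0.4936, -0.0137, 0.0642]
eef_rot: [0.997, -0.082, 0.001, 0.0]
force: [0.6, 0.2, 1.0]
gripper_width: 0.003
```

```bash
python3 - <<'E'
from h import *
s=ctrl.state();print(s["eef_pos"],s["gripper_width"],L(s["eef_pos"]),s["force"])
im=shot("scene","s23",(220,150,380,270),5)
im=shot("top","t23",(220,150,340,250),6)
E
```

```text
[ 0.4936482  -0.01368182  0.06419832] 0.002927389995718079 [-126.3  -27.7] [0.59127613 0.21736294 0.98140589]
```

View pics/s23.png

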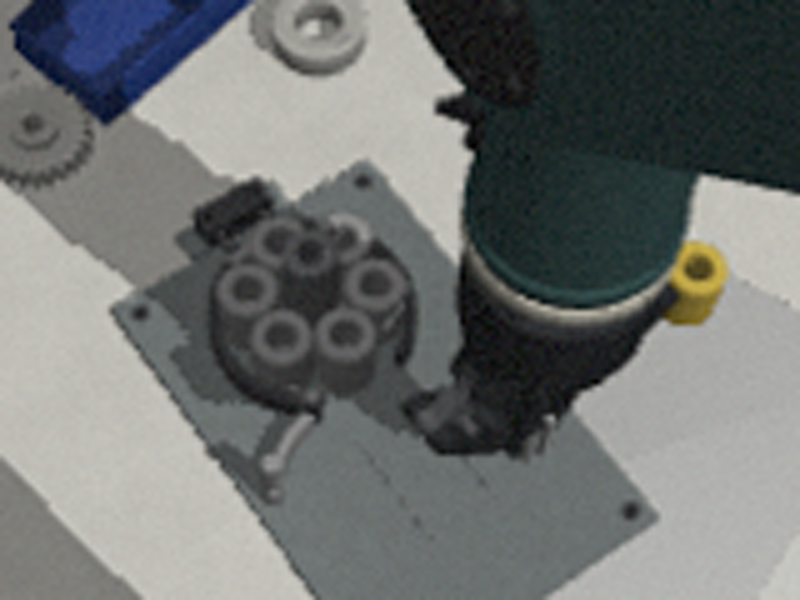

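View pics/t23.png

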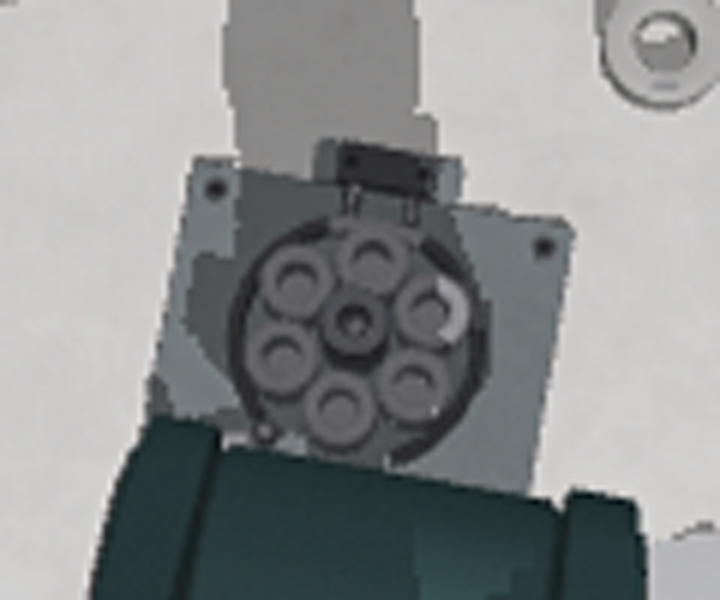

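{"name": "drive_tool", "arguments": {"offset": [[2.4,2.7,0],[2.8,2.8,0],[2.29,2.72,0],[0,0,-1.5],[0,0,-2.2]], "rotation": [[0,0,0],[0,0,0],[0,0,0],[0,0,0],[0,0,0]], "claw": 0.5}}

```text
time_s: 32.12
eef_pos: [0.5678, 0.0718, 0.0262]
eef_rot: [0.997, -0.08, 0.0, -0.0]
force: [0.1, -0.1, -1.1]
gripper_width: 0.498
```

```bash
python3 - <<'E'
from h import *
s=ctrl.state();print(s["eef_pos"],s["gripper_width"],L(s["eef_pos"]),s["force"])
im=shot("scene","s24",(250,210,310,255),12)
print((proj("scene",[*W([-65.,65.5]),.042])-[250,210]+.5)*12)
E
```

```text
[0.56776739 0.07179189 0.0261682 ] 0.49792625586266903 [-66.6  68.4] [ 0.12147458 -0.06739446 -1.13491053]
[297.32020057 397.8736792 ]
```

View pics/s24.png

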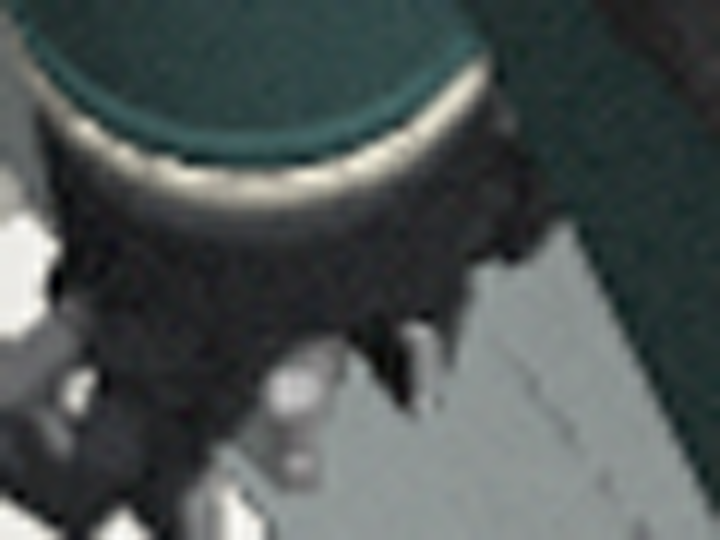

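{"name": "drive_tool", "arguments": {"offset": [[0,0,0],[0,0,0],[-0.62,-0.75,0],[-0.63,-0.46,0],[-0.61,-0.66,0]], "rotation": [[0,0,0],[0,0,0],[0,0,0],[0,0,0],[0,0,0]], "claw": 0.17}}

```text
time_s: 32.8
eef_pos: [0.5472, 0.0543, 0.0273]
eef_rot: [0.997, -0.081, -0.001, -0.002]
force: [-3.3, 12.2, 3.6]
gripper_width: 0.169
```

```bash
python3 - <<'E'
from h import *
s=ctrl.state();print(s["eef_pos"],s["gripper_width"],L(s["eef_pos"]),s["force"])
im=shot("scene","s25",(250,200,330,260),9)
E
```

```text
[0.54722889 0.05433974 0.02729856] 0.1691085763888003 [-84.1  47.9] [-3.26882674 12.19383818  3.59160674]
```

View pics/s25.png

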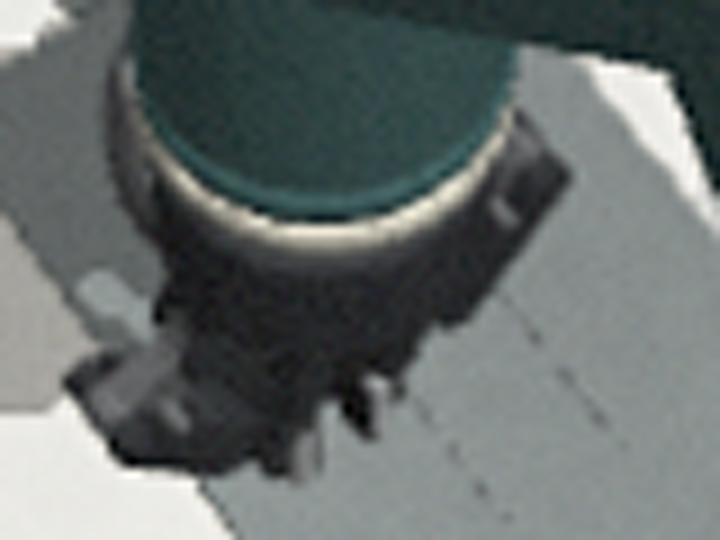

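{"name": "drive_tool", "arguments": {"offset": [[-0.4,-0.87,0],[-0.28,-1.1,0],[-0.05,-1.12,0],[0.21,-0.9,0],[0.33,-0.77,0]], "rotation": [[0,0,0],[0,0,0],[0,0,0],[0,0,0],[0,0,0]]}}

```text
time_s: 33.48
eef_pos: [0.5455, 0.005, 0.027]
eef_rot: [0.997, -0.081, -0.001, -0.001]
force: [-2.0, 7.1, 0.3]
gripper_width: 0.171
```

```bash
python3 - <<'E'
from h import *
s=ctrl.state();print(s["eef_pos"],s["gripper_width"],L(s["eef_pos"]),s["force"])
im=shot("scene","s26",(250,190,330,250),9)
E
```

```text
[0.54551592 0.00495671 0.02699652] 0.1713290680351567 [-78.   -1.1] [-1.98716666  7.10869819  0.25790304]
```

View pics/s26.png

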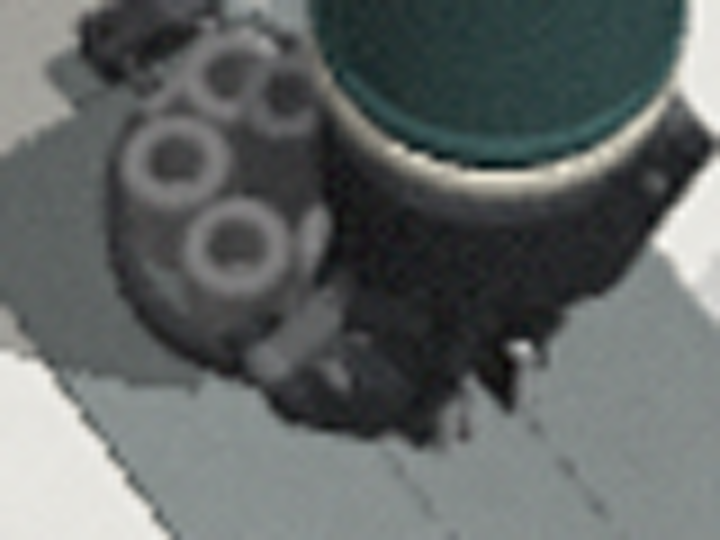

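{"name": "drive_tool", "arguments": {"offset": [[0.36,-0.59,0],[0.39,-0.42,0],[0,0.2,0],[0,0,2.5],[-4,0.6,1]], "rotation": [[0,0,0],[0,0,0],[0,0,0],[0,0,0],[0,0,0]]}}

```text
time_s: 34.15
eef_pos: [0.5193, 0.0011, 0.0637]
eef_rot: [0.997, -0.081, 0.004, 0.0]
force: [-0.6, -0.3, 0.9]
gripper_width: 0.169
```

```bash
python3 - <<'E'
from h import *
s=ctrl.state();print(s["eef_pos"],s["gripper_width"],L(s["eef_pos"]),s["force"])
im=shot("scene","s27",(220,150,380,270),5)
im=shot("top","t27",(220,150,340,250),6)
E
```

```text
[0.51927205 0.00107181 0.06367579] 0.16919793670055366 [-103.3   -9.1] [-0.59999006 -0.31869261  0.8770179 ]
```

View pics/s27.png

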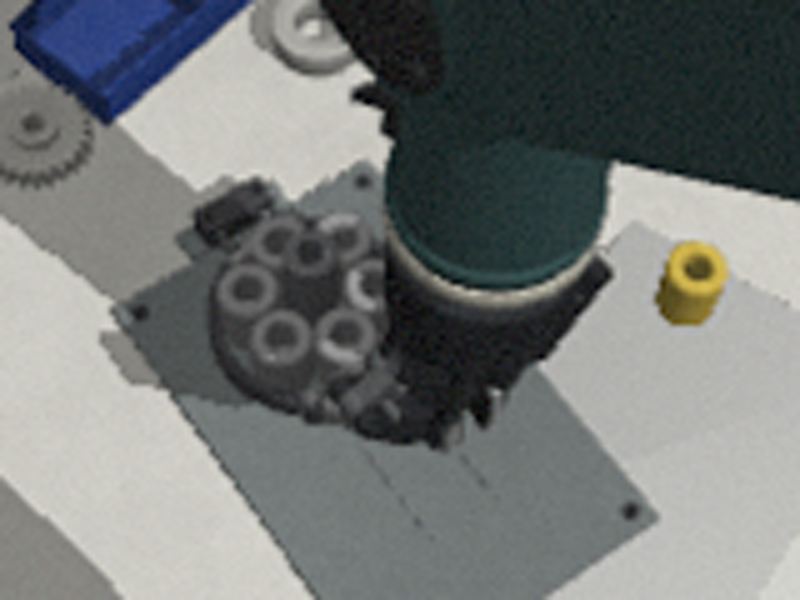

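View pics/t27.png

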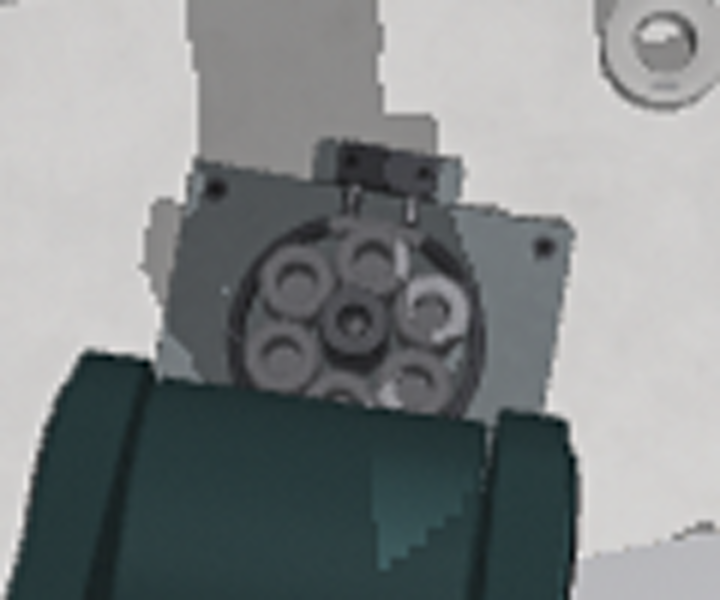

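{"name": "drive_tool", "arguments": {"offset": [[-0.05,-0.3,0],[0,0,-2],[0,0,-1.9],[1.0,-0.17,0],[1.0,-0.18,0]], "rotation": [[0,0,0],[0,0,0],[0,0,0],[0,0,0],[0,0,0]], "claw": 0}}

```text
time_s: 34.88
eef_pos: [0.5364, -0.0048, 0.0231]
eef_rot: [0.997, -0.081, 0.001, 0.0]
force: [0.1, -0.5, -0.7]
gripper_width: 0.002
```

{"name": "drive_tool", "arguments": {"offset": [[0.6,-0.11,0],[0.5,-0.09,0],[0.5,-0.08,0],[0,0,0],[0,0,0]], "rotation": [[0,0,0],[0,0,0],[0,0,0],[0,0,0],[0,0,0]]}}

```text
time_s: 35.5
eef_pos: [0.5462, -0.0072, 0.022]
eef_rot: [0.997, -0.08, -0.004, 0.0]
force: [-8.5, -2.6, -1.6]
gripper_width: -0.001
```

```bash
python3 - <<'E'
from h import *
s=ctrl.state();print(s["eef_pos"],s["gripper_width"],L(s["eef_pos"]),s["force"])
im=shot("scene","s28",(250,190,330,250),9)
E
```

```text
[ 0.54617901 -0.00719455  0.02197565] -0.0013455861163222253 [-75.4 -13. ] [-8.47361446 -2.59672169 -1.61943477]
```

View pics/s28.png

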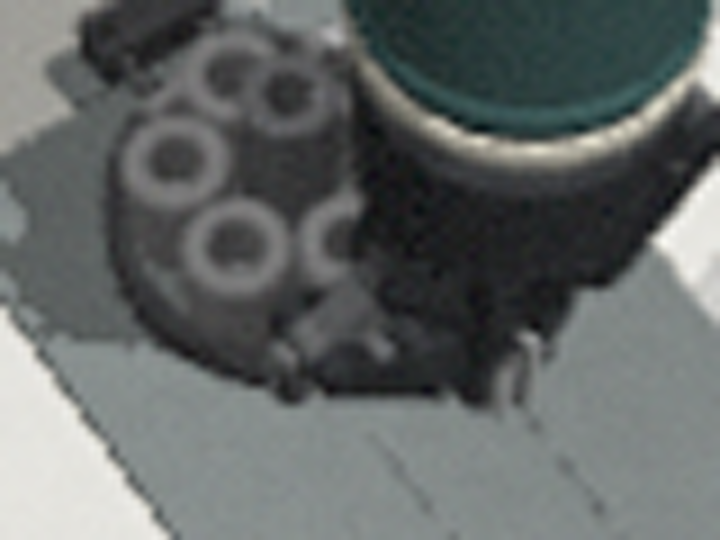

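{"name": "drive_tool", "arguments": {"offset": [[0.4,-0.06,0.05],[0.4,-0.06,0],[0.4,-0.07,0],[0,0,0],[0,0,0]], "rotation": [[0,0,0],[0,0,0],[0,0,0],[0,0,0],[0,0,0]]}}

```text
time_s: 36.17
eef_pos: [0.5589, -0.0092, 0.0229]
eef_rot: [0.997, -0.08, -0.004, 0.0]
force: [-7.1, -1.4, 0.9]
gripper_width: 0.0
```

{"name": "drive_tool", "arguments": {"offset": [[0.2,-0.03,0],[0.2,-0.03,0],[0.1,-0.02,0],[0,0,0],[0,0,0]], "rotation": [[0,0,0],[0,0,0],[0,0,0],[0,0,0],[0,0,0]]}}

```text
time_s: 36.8
eef_pos: [0.559, -0.0091, 0.0224]
eef_rot: [0.997, -0.08, -0.008, -0.0]
force: [-18.1, 0.4, 8.3]
gripper_width: -0.001
```

```bash
python3 - <<'E'
from h import *
s=ctrl.state();print(s["eef_pos"],s["gripper_width"],L(s["eef_pos"]),s["force"])
im=shot("scene","s29",(250,190,330,250),9)
E
```

```text
[ 0.55899937 -0.00907352  0.02235993] -0.0011754027021918397 [-62.5 -12.8] [-18.11960224   0.44900002   8.28396524]
```

View pics/s29.png

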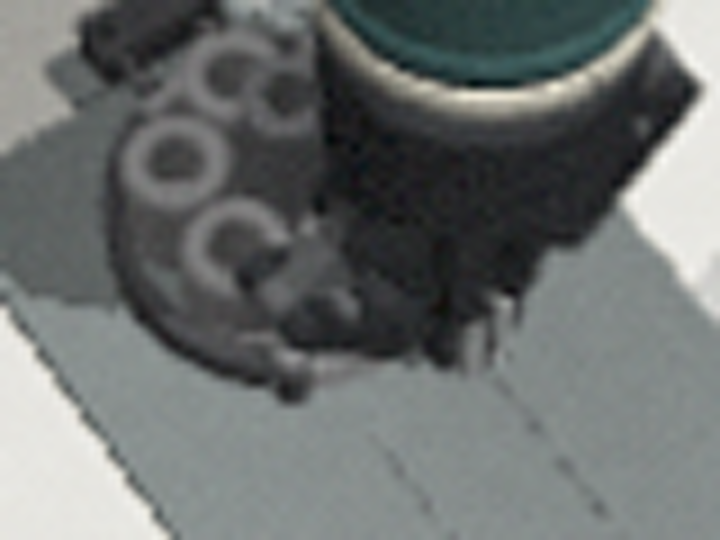

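{"name": "drive_tool", "arguments": {"offset": [[0.25,-0.04,0],[0.25,-0.04,0],[0,0,0],[0,0,0],[-1.2,0.2,0]], "rotation": [[0,0,0],[0,0,0],[0,0,0],[0,0,0],[0,0,0]]}}

```text
time_s: 37.48
eef_pos: [0.5579, -0.0084, 0.023]
eef_rot: [0.997, -0.08, -0.002, -0.0]
force: [1.5, 0.2, -0.9]
gripper_width: 0.001
```

{"name": "drive_tool", "arguments": {"offset": [[-1,0.16,0],[-5,0.8,2.5],[-3.5,0.6,2],[0,0,0],[0,0,0]], "rotation": [[0,0,0],[0,0,0],[0,0,0],[0,0,0],[0,0,0]]}}

```text
time_s: 38.1
eef_pos: [0.4678, 0.0066, 0.069]
eef_rot: [0.997, -0.08, 0.002, 0.0]
force: [0.9, 0.1, -0.6]
gripper_width: -0.002
```

```bash
python3 - <<'E'
from h import *
s=ctrl.state();print(s["eef_pos"],s["gripper_width"],L(s["eef_pos"]),s["force"])
im=shot("scene","s30",(240,180,320,240),9)
im=shot("top","t30",(240,165,320,240),8)
E
```

```text
[0.46781338 0.00663516 0.06902212] -0.0016378515281727816 [-155.   -11.8] [ 0.87968161  0.13138454 -0.64031436]
```

View pics/s30.png

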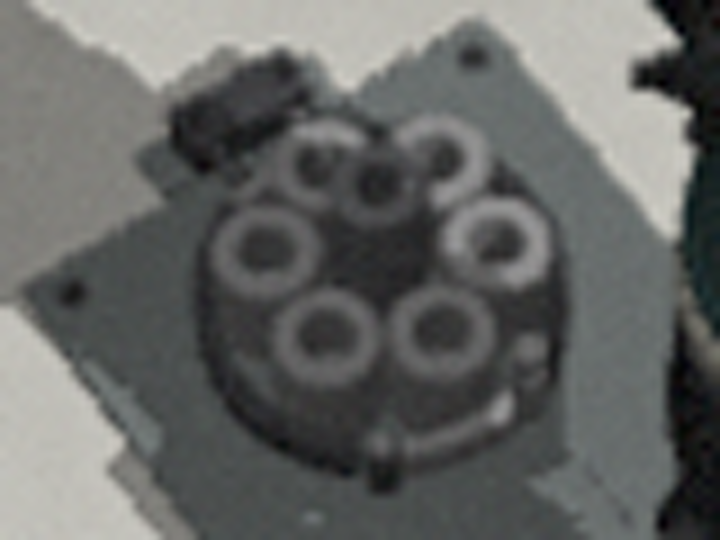

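View pics/t30.png

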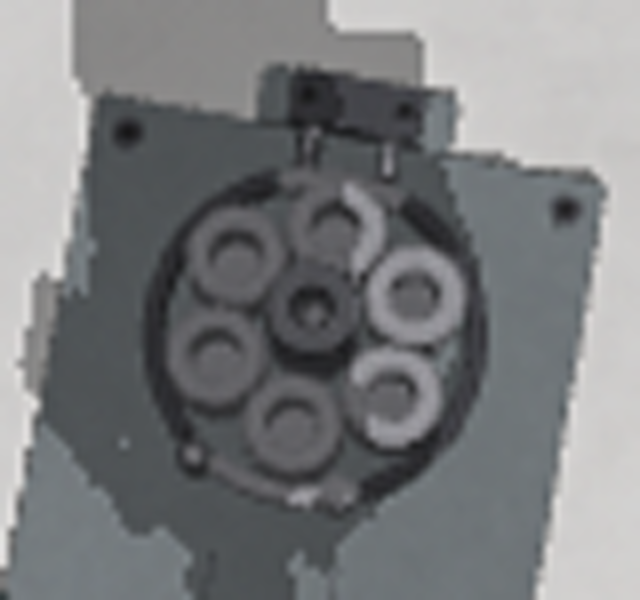

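```bash
python3 - <<'E'
from h import *
from scipy.optimize import least_squares
T=lambda x,y:((x+.5)/8+240-.5,(y+.5)/8+165-.5)
S=lambda x,y:((x+.5)/9+240-.5,(y+.5)/9+180-.5)
for n,f,bs,pin,hg in(("top",T,[(235,254),(338,231),(414,295),(393,397),(292,423),(215,352)],(343,494),(194,455)),("scene",S,[(323,165),(438,160),(494,243),(440,334),(326,336),(266,250)],(531,348),(383,445))):
    P=np.array([at(n,f(*p),.043)[:2] for p in bs]); l=np.array([L(p) for p in P]); c=l.mean(0)
    print(n,"centroid",c); print(np.round(l-c,1).tolist(),np.round(np.hypot(*(l-c).T),1))
    p=L(at(n,f(*pin),.042))-c;h=L(at(n,f(*hg),.025))-c;d=p-h
    print("pin",p,"hinge",h,"d",np.hypot(*d),"phi",np.degrees(np.arctan2(d[1],d[0]))%360)
for n in("top","scene"):
    for lab in("bush_1","gate_pin","micrometer","v_block","gauge_block"):
        print(n,lab,[(round(d["confidence"],2),np.round(d["xy"],1).tolist()) for d in ctrl.regions_of(n,lab)][:7])
print(ctrl.state()["time_s"])
E
```

```text
top centroid [-1.81666667 -0.48333333]
[[16.6, 26.3], [28.3, -2.0], [13.6, -26.9], [-16.8, -25.9], [-29.2, 1.6], [-12.6, 27.0]] [31.1 28.4 30.2 30.9 29.2 29.8]
pin [-46.78333333 -16.41666667] hinge [-41.38333333  28.78333333] d 45.52142352782918 phi 263.1872191406476
scene centroid [-5.92118946e-16 -4.83333333e-01]
[[29.4, -1.4], [13.1, -27.5], [-16.0, -25.1], [-29.8, 2.0], [-13.4, 26.7], [16.7, 25.4]] [29.4 30.5 29.8 29.9 29.9 30.4]
pin [-46.3        -15.31666667] hinge [-40.6         27.58333333] d 43.27701468447194 phi 262.4316029784106
top bush_1 [(0.72, [264.8, 208.2]), (0.61, [283.0, 191.8]), (0.54, [339.6, 258.7]), (0.44, [273.9, 218.0]), (0.18, [280.9, 218.7])]
top gate_pin []
top micrometer [(0.58, [197.4, 158.2]), (0.3, [398.7, 156.4]), (0.16, [280.4, 220.1])]
top v_block [(0.66, [369.3, 173.7])]
top gauge_block [(0.45, [397.4, 159.5])]
scene bush_1 [(0.73, [270.4, 209.3]), (0.66, [289.4, 216.8]), (0.5, [277.6, 218.2]), (0.39, [291.8, 197.9])]
scene gate_pin [(0.6, [291.2, 227.2])]
scene micrometer [(0.87, [183.5, 235.5])]
scene v_block []
scene gauge_block [(0.44, [323.9, 121.5]), (0.24, [290.6, 228.7])]
38.7
```

{"name": "drive_tool", "arguments": {"offset": [[3.4,-0.7,0],[3.4,-0.7,-2],[0,0,-2.5],[0.8,-0.13,0],[0.6,-0.1,0]], "rotation": [[0,0,0],[0,0,0],[0,0,0],[0,0,0],[0,0,0]]}}

```text
time_s: 39.33
eef_pos: [0.5479, -0.0094, 0.0237]
eef_rot: [0.997, -0.08, 0.0, -0.0]
force: [-0.8, 0.7, 0.5]
gripper_width: 0.002
```

{"name": "drive_tool", "arguments": {"offset": [[0.6,-0.1,0],[0.5,-0.08,0],[0.3,-0.05,0],[0,0,0],[0,0,0]], "rotation": [[0,0,0],[0,0,0],[0,0,0],[0,0,0],[0,0,0]]}}

```text
time_s: 39.95
eef_pos: [0.5584, -0.0112, 0.0229]
eef_rot: [0.997, -0.08, -0.003, -0.0]
force: [-5.4, -0.2, 2.9]
gripper_width: 0.001
```

{"name": "drive_tool", "arguments": {"offset": [[0.2,-0.03,0],[0.2,-0.03,0],[0.1,-0.02,0],[0,0,0],[0,0,0]], "rotation": [[0,0,0],[0,0,0],[0,0,0],[0,0,0],[0,0,0]]}}

```text
time_s: 40.58
eef_pos: [0.5585, -0.0113, 0.0221]
eef_rot: [0.997, -0.08, -0.007, -0.0]
force: [-13.8, 1.0, 6.1]
gripper_width: 0.002
```

{"name": "drive_tool", "arguments": {"offset": [[0.3,-0.05,0],[0.3,-0.05,0],[0.3,-0.05,0],[0,0,0],[0,0,0]], "rotation": [[0,0,0],[0,0,0],[0,0,0],[0,0,0],[0,0,0]]}}

```text
time_s: 41.2
eef_pos: [0.5587, -0.0114, 0.0204]
eef_rot: [0.997, -0.08, -0.015, -0.001]
force: [-27.9, 2.2, 12.2]
gripper_width: 0.002
```

{"name": "drive_tool", "arguments": {"offset": [[-1.4,0.22,0.2],[-1.5,0.24,0],[-3,0.5,1],[-4,0.6,4],[0,0,4]], "rotation": [[0,0,0],[0,0,0],[0,0,0],[0,0,0],[0,0,0]]}}

```text
time_s: 41.82
eef_pos: [0.472, 0.0024, 0.1155]
eef_rot: [0.997, -0.08, -0.002, -0.0]
force: [1.4, -0.6, -0.6]
gripper_width: -0.002
```

```bash
python3 - <<'E'
from h import *
s=ctrl.state();print(s["eef_pos"],s["force"])
im=shot("scene","s31",(160,90,400,270),3.3)
im=shot("top","t31",(160,120,440,300),2.8)
t=cv2.imread("pics/t31_raw.png")
cv2.imwrite("pics/t31z.png",cv2.resize(t[165:240,240:320],None,fx=8,fy=8,interpolation=cv2.INTER_CUBIC))
E
```

```text
[0.47204365 0.00241368 0.11551071] [ 1.40734485 -0.61964333 -0.63761373]
```

View pics/s31.png

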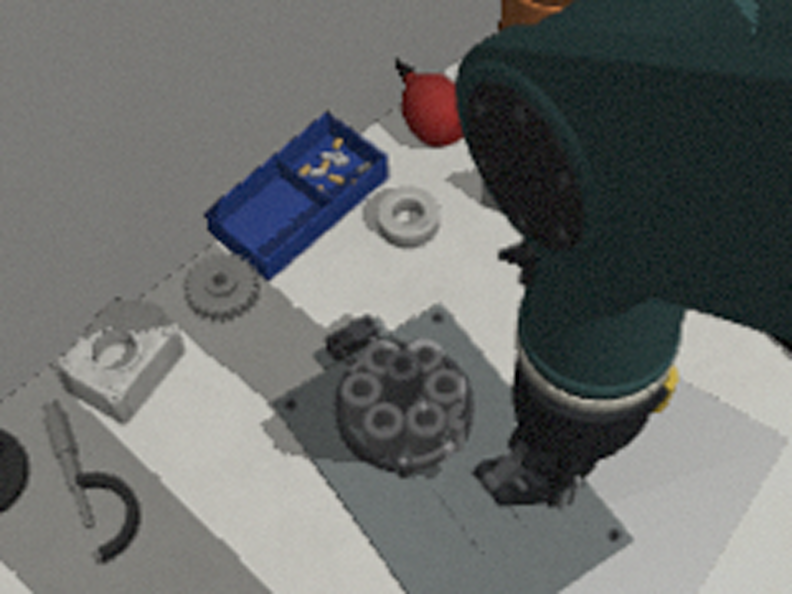

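View pics/t31z.png

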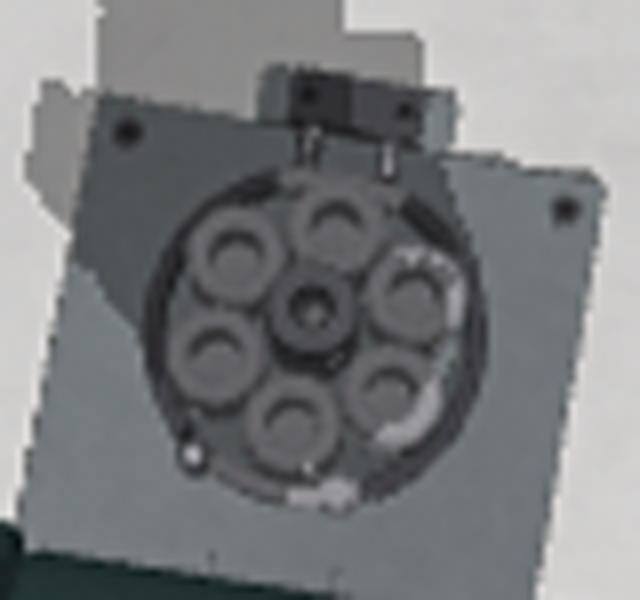

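```bash
python3 - <<'E'
from rig import ctrl
print(ctrl.close_job(), ctrl.state()["time_s"])
E
```

```text
the job is handed in; nothing more can be done
the job is handed in; nothing more can be done
```

The nest is loaded and handed in at about 42 s of the 72 s allowed. `close_job` reports no verdict, so I don't know how it was judged.

I set the core on the spindle and slid two of the waiting bushes in and round, which pushed the bushes already inside along. I pressed the sixth in with about 5 N at the last reading (one further 0.8 mm step wasn't read) and swung the gate shut by its pin.

**What the last checks showed:**
- **Core:** when I lowered it, it met the plate at the expected height. In the last pictures it stands upright in the middle.
- **Bushes:** all six stand upright inside the wall. Their axes measured 28.4–31.1 mm from the ring's centre, against the 33 mm limit. That centre is the mean of the six bushes, because the fitted nest centre is only good to about 2 mm.
- **Gate:** it closes the circle in both pictures. Raising the push from 5 N to 28 N moved the pin only 0.3 mm, so I take it to be on its stop.
- **Robot:** clear of everything when I handed in.
- **Measuring tools:** the micrometer, V-block and gauge block were detected in the top view where they stood at the start. In the last scene view the arm hid the V-block and gauge block. I did not measure their positions.

**What failed or disagreed:**
- The first gate push missed the pin and touched nothing, so I redid it with the fingers loosely round the pin.
- By camera the pin looked 1–1.5 mm further out than I expected for a shut gate. I put more weight on the hard stop.
- The trained networks found only some of the bushes in the finished ring, so I measured them from the pictures by hand.

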